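Put away a tray of cartons and scan its place

ROBOT

A 7-joint arm with a two-finger parallel gripper is mounted at the origin on the work surface. World frame = base frame: x ahead of the robot, y to its left, z up, the work surface at z = 0. Lengths are in m, angles in degrees, forces in N, time in s.
With the tool pointing down it reaches from about 0.4 to 0.9 m from the base axis. Payload 5.5 kg.
Tool frame: the origin (TCP) lies on the centre line of the jaws, within the pads' length; the fingertips stand 22 mm ahead of it and the grasp point (between the pads) lies 3 mm ahead of it (arm.tip_reach is the distance from the TCP to the fingertips, in m); z points along the fingers, y is the line along which they close (so a half turn about z gives the same grasp; the last joint's range is limited). The gripper opens to 92 mm and grips with 3 to 60 N. Pads are 19 mm wide; open, the fingers measure 130 mm over their backs; the gripper's body (75 mm by 190 mm) begins 47 mm behind the grasp point.
Start: joints at [-56.081, 28.699, -24.465, 88.831, 12.651, 65.22, -12.049], TCP at [0.21, 0.615, 0.249] pointing down, gripper open.
Joint ranges: [-164.97, 164.97], [-17.58, 116.51], [-87.97, 89.64], [11.32, 138.91], [-80.73, 260.73], [10.89, 115.49], [-147.41, 147.41]. Speed limits (degrees/s): [147.25, 147.25, 180, 180, 180, 180, 180].

INTERFACE

Orientations are given as [roll, pitch, yaw] about the fixed x, y, z axes, in that order (R = Rz(yaw) Ry(pitch) Rx(roll)).
In Python, from workcell import arm, optics gives the robot as it stands.
- The arm moves only by the tool play_rows, never from a script. Its argument "moves" is a list that holds one entry, the list of rows, each a list of 5 numbers: the closure, from 0 (fully open) to 1 (shut), then the shift along the tool's x, y, z in cm, then the turn about the tool's z in rad. A call has exactly 10 rows; each row shifts and turns the commanded pose from where the row before left it, along the tool's axes as they then stand; what a row does not reach is not made up. A row lasts 1/12 s, in which the tool goes at most 41.7 mm and 7.16 degrees, less where a joint would pass 70% of its speed; a pose out of reach is approached as far as the arm can. A call is refused whole if a number of a shift passes 4.17 or a number of a turn 0.125, either way. A call with a gripper value outside its range is refused whole. The fingers move at their own pace and stop on an object; "squeeze" is the grip in N (left out, the last holds). Time passes only in rows, so rows that do not move let the fingers close, or fill a call up. It gives the time, the measured TCP pose, the force, the opening and the grip force at its end, in the units of the state.
- arm.sense(): the state, without advancing time (a new reading comes with each control period).
- optics.read_camera(name): name is "scene" or "top" or "wrist"; returns a dict with "image" (400x640x3 uint8, red, green, blue), "fx", "fy", "cx", "cy" (pixels), "origin" and "orientation" of the camera in the world; the wrist camera has in their place "hand_eye" (4x4, takes a point from camera to tool coordinates, whose origin is the TCP and whose axes are the flange's). Camera axes: x right, y down, z forward; pixel columns grow to the right and rows downward; lengths in m; the calibration is good to about 2 mm. A picture is of the moment at which its call begins: read the wrist's pose just before it. There is no depth.
- arm.hand_in(): hands the job in; it is judged then, once.
The state is a dict: "time_s": time; "joints": joint angles; "qvel": joint speeds; "joint_efforts": joint torques, N m; "tool_pos": TCP position; "eef_rot": TCP orientation; "force": force on the tool from outside, world axes, zero at the start; "torque": the same for the moment, N m; "grip_width": finger opening in m; "gripper_force": force on a finger pad.
Only numpy, scipy, OpenCV 4.12 (cv2) and the standard library are available. Lean on these libraries where they do the work, as an engineer would, in place of code of your own. Each camera call takes 0.05 s, during which the arm holds its last target. There are 200 camera calls.

TASK

Put all the single dark-blue cartons lying about on the table (not the neat stack at the back) side by side flat in the aluminium tray, then slide the tray fully home on the rack's rail pair that the barcode tag marks (the pair level with the tag). Then take the scanner, point it squarely at the tag's barcode from about 8 cm and hold it still there for a good second, and lay it back lengthwise on its rubber pad, leaving the other things on the table as they are.

Things in the scene. Friction and masses are not known exactly. Their poses are not given: they have to be found in the camera images.
- rack: Grey tray rack, open to its -x side, 240 mm between side posts, 170 mm deep, 250 mm tall, fixed. Origin: on the table, under the middle of a tray that sits fully home. Own +x: the way a tray goes in; z up. Four pairs of steel rails along x: a tray's underside rests at 35, 95, 155 or 215 mm above the table. A bar at the back stops the tray with tray_centre 0 to 3 mm past the origin.
- rack_mouth (a point): Point in the middle of the rack's front between its front posts, 76 mm before the rack's origin (-x), 155 mm up; axes as the rack's. Rails of a pair are 191 mm apart, their side lips 233 mm apart and 13 mm high, so the 220 mm wide tray has 6 mm play each side. The lowest pair (35 mm) already holds a full tray of the same shape, part of the rack, its handle sticking out in front.
- tag1: White tag with black barcode, 44 mm wide, 30 mm high, 10 mm thick, standing in a small label pocket beside the front post on the rack's +y side (one pocket per pair). Origin: centre of its printed face, which looks to the rack's -x; axes parallel to the rack's; 82 mm before and 155 mm to +y of the rack's origin. It marks the rail pair at 95 mm, 10 mm below this point. Only one of the three tags is there; absent ones read None.
- tag2: White tag with black barcode, 44 mm wide, 30 mm high, 10 mm thick, standing in a small label pocket beside the front post on the rack's +y side (one pocket per pair). Origin: centre of its printed face, which looks to the rack's -x; axes parallel to the rack's; 82 mm before and 155 mm to +y of the rack's origin. It marks the rail pair at 155 mm, 10 mm below this point. Only one of the three tags is there; absent ones read None.
- tag3: White tag with black barcode, 44 mm wide, 30 mm high, 10 mm thick, standing in a small label pocket beside the front post on the rack's +y side (one pocket per pair). Origin: centre of its printed face, which looks to the rack's -x; axes parallel to the rack's; 82 mm before and 155 mm to +y of the rack's origin. It marks the rail pair at 215 mm, 10 mm below this point. Only one of the three tags is there; absent ones read None.
- tray_centre (a point): Loose aluminium tray, 150 mm (x) by 220 mm (y), 3 mm floor, rim 4 mm thick and 12 mm high, 160 g; inside 142 by 212 mm. This point: middle of the tray on the top of its floor, 3 mm above its underside. Its own +x is the edge that goes into the rack first, z up. The handle sticks out at -x. A loaded tray may sag a little at its leading edge when carried by the handle.
- tray_handle (a point): Grasp point of the same tray's black handle, a straight bar along the tray's x, 22 mm wide (y), 32 mm tall (from 1 to 33 mm above the tray's underside), reaching from the tray's edge (-75 mm) to -160 mm. This point: 145 mm behind tray_centre along -x, 24 mm above the underside, on the centre line. Axes as the tray's. At home this point is 69 mm in front of the rack.
- carton1_mid (a point): Small dark-blue product carton with a paper band, 60 mm (x) by 30 mm (y) by 32 mm (z), about 30 g, lying on the table. This point: its middle, 16 mm above its underside; x along its length, z up. Three to five such cartons are there; absent ones read None.
- carton2_mid (a point): Small dark-blue product carton with a paper band, 60 mm (x) by 30 mm (y) by 32 mm (z), about 30 g, lying on the table. This point: its middle, 16 mm above its underside; x along its length, z up. Three to five such cartons are there; absent ones read None.
- carton3_mid (a point): Small dark-blue product carton with a paper band, 60 mm (x) by 30 mm (y) by 32 mm (z), about 30 g, lying on the table. This point: its middle, 16 mm above its underside; x along its length, z up. Three to five such cartons are there; absent ones read None.
- carton4_mid (a point): Small dark-blue product carton with a paper band, 60 mm (x) by 30 mm (y) by 32 mm (z), about 30 g, lying on the table. This point: its middle, 16 mm above its underside; x along its length, z up. Three to five such cartons are there; absent ones read None.
- carton5_mid (a point): Small dark-blue product carton with a paper band, 60 mm (x) by 30 mm (y) by 32 mm (z), about 30 g, lying on the table. This point: its middle, 16 mm above its underside; x along its length, z up. Three to five such cartons are there; absent ones read None.
- scanner_mid (a point): Grey stick-shaped barcode scanner, 150 mm long (x), 36 mm high (z), 160 g: body 30 mm wide from -75 to +35 mm, black head 44 mm wide from +35 to +75 mm. This point: middle of its length and height, 18 mm above its underside, near its centre of mass, a good place to grip. It reads straight ahead along its own +x; always on, no trigger. z up.
- scanner_nose (a point): Middle of the same scanner's dark red window at the +x end, 75 mm ahead of scanner_mid. Axes as the scanner's. It reads a label facing it squarely, straight ahead of it by 30 to 130 mm.
- scanner: The same scanner's body; origin under scanner_mid on its underside.
- pad: Black rubber pad where the scanner lies, 210 mm (x) by 90 mm (y), 6 mm thick, fixed; origin: centre of its underside on the table, x along its length.
- tape: Roll of packing tape lying flat, 90 mm across, 24 mm high; a bystander, to be left alone. Origin: centre of its underside.
- jar: Small amber jar, 52 mm across, 55 mm high; a bystander, to be left alone. Origin: centre of its underside.
- labels: Roll of blank white labels, 56 mm across, 35 mm high; a bystander, to be left alone. Origin: centre of its underside.
- stapler: Stapler, 120 by 32 mm, 43 mm high; a bystander, to be left alone. Origin: centre of its underside.
- tray: The same tray's body; origin: centre of its underside.

How it is judged (in metres and radians):
On the way, in this order (a step that is already met when the one before it is completed fails the run):
1. every carton lies flat in the tray (x of carton1_mid in the frame of tray_centre between -0.07 and 0.07 m and y of carton1_mid in the frame of tray_centre between -0.105 and 0.105 m and z of carton1_mid in the frame of tray_centre between 0.005 and 0.026 m and angle between each of carton1_mid, carton2_mid, carton3_mid, carton4_mid, carton5_mid's own z axis and vertical below 0.25 rad and x of carton2_mid in the frame of tray_centre between -0.07 and 0.07 m and y of carton2_mid in the frame of tray_centre between -0.105 and 0.105 m and z of carton2_mid in the frame of tray_centre between 0.005 and 0.026 m and x of carton3_mid in the frame of tray_centre between -0.07 and 0.07 m and y of carton3_mid in the frame of tray_centre between -0.105 and 0.105 m and z of carton3_mid in the frame of tray_centre between 0.005 and 0.026 m and x of carton4_mid in the frame of tray_centre between -0.07 and 0.07 m and y of carton4_mid in the frame of tray_centre between -0.105 and 0.105 m and z of carton4_mid in the frame of tray_centre between 0.005 and 0.026 m and x of carton5_mid in the frame of tray_centre between -0.07 and 0.07 m and y of carton5_mid in the frame of tray_centre between -0.105 and 0.105 m and z of carton5_mid in the frame of tray_centre between 0.005 and 0.026 m), for 0.2 s.
2. the tray, with every carton in it, is fully home on the rail pair marked by the tag (all of step 1 and x of tray_centre in the frame of rack between -0.012 and 0.012 m and y of tray_centre in the frame of rack between -0.012 and 0.012 m and angle between tray_centre's own z axis and vertical below 0.06 rad and z of tray_centre in the frame of tag1 between -0.017 and 0.003 m and z of tray_centre in the frame of tag2 between -0.017 and 0.003 m and z of tray_centre in the frame of tag3 between -0.017 and 0.003 m), for 0.2 s.
3. the scanner points squarely at the tag from 30 to 130 mm and is held still (x of tag1 in the frame of scanner_nose between 0.03 and 0.13 m and y of tag1 in the frame of scanner_nose between -0.018 and 0.018 m and z of tag1 in the frame of scanner_nose between -0.018 and 0.018 m and angle between the x axis of scanner_nose and the x axis of tag1, either way round below 0.35 rad and x of tag2 in the frame of scanner_nose between 0.03 and 0.13 m and y of tag2 in the frame of scanner_nose between -0.018 and 0.018 m and z of tag2 in the frame of scanner_nose between -0.018 and 0.018 m and angle between the x axis of scanner_nose and the x axis of tag2, either way round below 0.35 rad and x of tag3 in the frame of scanner_nose between 0.03 and 0.13 m and y of tag3 in the frame of scanner_nose between -0.018 and 0.018 m and z of tag3 in the frame of scanner_nose between -0.018 and 0.018 m and angle between the x axis of scanner_nose and the x axis of tag3, either way round below 0.35 rad and linear speed of scanner below 0.04 m/s), for 0.8 s.
At the end, for the whole second after the job is handed in: Every carton present lies flat in the tray (its middle over the tray floor, not stacked); the tray is level on the tagged rail pair, within 12 mm of home; the scanner lies flat on its pad, its middle within 50 mm along and 35 mm across of the pad's middle and lengthwise within 0.4 rad; all at rest (all of step 2 and x of scanner_mid in the frame of pad between -0.05 and 0.05 m and y of scanner_mid in the frame of pad between -0.035 and 0.035 m and z of scanner_mid in the frame of pad between 0.016 and 0.032 m and angle between the x axis of scanner_mid and the x axis of pad, either way round below 0.4 rad and angle between scanner_mid's own z axis and vertical below 0.2 rad and linear speed of each of scanner, tray below 0.02 m/s); the robot touches nothing.
It fails at once if the tape, jar, label roll or stapler is pushed more than 50 mm or tipped over ((distance of tape from where it was at the start of the episode above 0.05 m or angle between tape's own z axis and vertical above 0.7 rad) or (distance of jar from where it was at the start of the episode above 0.05 m or angle between jar's own z axis and vertical above 0.7 rad) or (distance of labels from where it was at the start of the episode above 0.05 m or angle between labels's own z axis and vertical above 0.7 rad) or (distance of stapler from where it was at the start of the episode above 0.05 m or angle between stapler's own z axis and vertical above 0.7 rad)).
It fails at once if the tag is knocked out of its pocket (distance of any of tag1, tag2, tag3 from where it was at the start of the episode above 0.02 m).
Of carton1, carton2, carton3, carton4, carton5 only 3 to 5 are there at a start; the rules pass over those that are not, and their reading is None.
Of tag1, tag2, tag3 only 1 to 1 are there at a start; the rules pass over those that are not, and their reading is None.
At some moment in a run one of carton1, carton2, carton3, carton4, carton5, scanner may be knocked a few centimetres aside while the robot is not near it.
It also fails if it takes over 210 s, if anything falls off the work surface, if the arm or the gripper's body presses on something with over 40 N, if the wrist force passes 120 N, or if a joint passes its speed limit or range.

## Working session

There is one attempt and no reset: what is moved stays moved. The work goes in short steps, Python scripts to look and compute and a tool call to move; the robot and the scene stay as the last step left them, time stands still between calls to the robot, and variables do not carry over. Pictures are saved under pics/ and viewed, at most 14 in all, crops included, and the job is handed in when it is done.

Besides the shell and the picture viewer there is one more tool, called after ">>>" in YAML: its name, and indented under it one key for each argument. play_rows: Moves the arm, as the interface text tells. Its arguments: {"type":"object","properties":{"moves":{"type":"array","items":{"type":"array","items":{"type":"array","items":{"type":"number"}}}},"squeeze":{"type":"number"}},"required":["moves"]}

```bash
ls; mkdir -p pics; python3 - <<'E'
from workcell import arm, optics
import cv2
print(arm.sense(), arm.tip_reach)
for n in ("scene","top"):
    c=optics.read_camera(n); cv2.imwrite(f"pics/{n}0.png",c["image"][:,:,::-1]); print(n,{k:v for k,v in c.items() if k!="image"})
c=optics.read_camera("wrist"); print({k:v for k,v in c.items() if k!="image"})
E
```

```text
pics
{'time_s': 0.0, 'joints': array([-56.08171588,  28.75281828, -24.45319117,  88.88950561,
        12.65086911,  65.21807318, -12.04891259]), 'qvel': array([ 0.04829346, -0.0702996 ,  0.04111433, -0.17882088, -0.0426626 ,
       -0.07788165,  0.03793749]), 'joint_efforts': array([ 5.47725340e-04, -5.66595805e+01, -5.81574887e+00, -2.79107684e+01,
       -6.85933814e-02,  3.07858363e-02,  1.80841826e-04]), 'tool_pos': array([0.20972132, 0.61457236, 0.24770317]), 'eef_rot': array([-1.79892976e+02, -4.09918787e-03,  1.61164947e+02]), 'force': array([-0.01336121, -0.92068065, -0.46423188]), 'torque': array([-0.02444077,  0.01338789, -0.04380716]), 'gripper_force': 0.0, 'grip_width': 0.09169235831440346} 0.022
scene {'fx': 461.9010179177205, 'fy': 461.9010179177205, 'cx': 324.065816310057, 'cy': 203.47735497988393, 'origin': array([1.34133853, 0.41258464, 0.77473573]), 'orientation': array([-127.71915855,    0.16681665,  114.46142865])}
top {'fx': 405.10121705350963, 'fy': 405.10121705350963, 'cx': 317.52165632802394, 'cy': 195.5411295633445, 'origin': array([0.27879062, 0.02458451, 1.26413322]), 'orientation': array([-1.66826055e+02,  1.24499374e-01, -8.85259589e+01])}
{'fx': 347.6117088802465, 'fy': 347.6117088802465, 'cx': 312.74815399858545, 'cy': 196.23346736395837, 'hand_eye': array([[-5.47701454e-04, -9.51825712e-01, -3.06639060e-01,
         8.31768720e-02],
       [ 9.99999829e-01, -5.83599287e-04,  2.53830911e-05,
        -9.02533086e-04],
       [-2.03114616e-04, -3.06638994e-01,  9.51825870e-01,
        -1.38057842e-01],
       [ 0.00000000e+00,  0.00000000e+00,  0.00000000e+00,
         1.00000000e+00]])}
```

View pics/scene0.png

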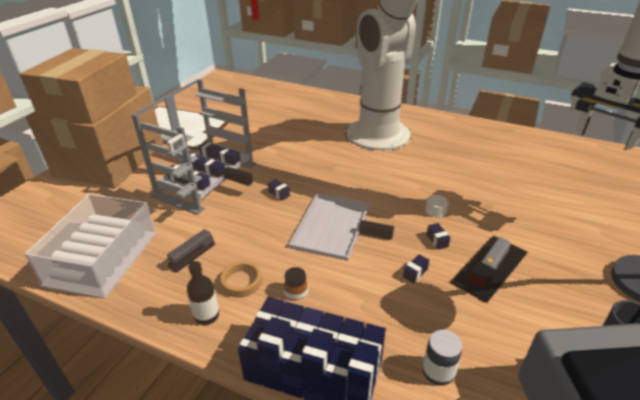

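View pics/top0.png

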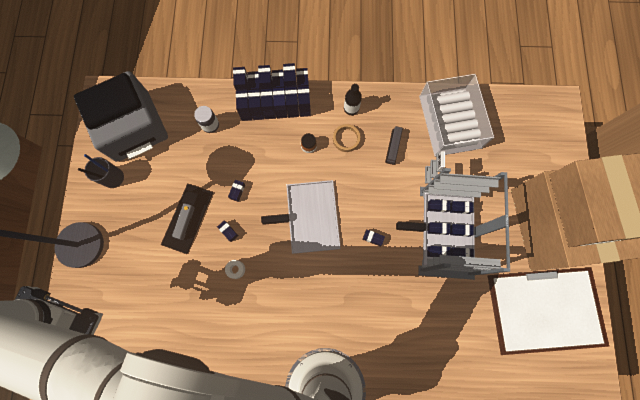

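The scene view shows the rack at (195,145), the tray at (330,225) with its handle at (377,229), and cartons at (279,188), (438,236) and (416,268). The scanner and pad are at (490,265). The top view shows the cartons at (237,190), (229,231) and (375,237), the tray at (315,215) with its handle towards +y, and the rack opening towards +y.

```bash
cat > h.py <<'E'
import numpy as np, cv2
from scipy.spatial.transform import Rotation as R
from workcell import arm, optics
def cam(n):
    """image, K, camera->world rotation and origin"""
    s=arm.sense(); c=optics.read_camera(n)
    K=np.array([[c["fx"],0,c["cx"]],[0,c["fy"],c["cy"]],[0,0,1]])
    if n=="wrist":
        T=R.from_euler("xyz",s["eef_rot"],degrees=True).as_matrix(); H=c["hand_eye"]
        return c["image"],K,T@H[:3,:3],T@H[:3,3]+s["tool_pos"]
    return c["image"],K,R.from_euler("xyz",c["orientation"],degrees=True).as_matrix(),c["origin"]
def ray(K,Rm,o,uv,z):
    d=Rm@np.linalg.solve(K,[*uv,1]); return o+d*(z-o[2])/d[2]
def proj(K,Rm,o,p):
    q=K@(Rm.T@(np.asarray(p)-o)); return q[:2]/q[2]
def save(n,img,box,k):
    x0,y0,x1,y1=box; cv2.imwrite(n,cv2.resize(img[y0:y1,x0:x1,::-1],None,fx=k,fy=k,interpolation=cv2.INTER_CUBIC))
E
python3 - <<'E'
from h import *
a=cam("top"); b=cam("scene")
save("pics/t1.png",a[0],(150,140,520,290),2.16)
save("pics/s1.png",b[0],(130,70,290,230),3.7)
for n,uv,z in [("c",(237,190),.032),("c",(229,231),.032),("c",(375,237),.032),("tray c",(315,215),.01),("handle end",(262,219),.033),("scanner",(187,217),.04),("rack lf",(425,270),.25),("labels",(235,270),.035)]:
    print(n,ray(*a[1:],uv,z).round(3))
E
```

```text
c [0.579 0.288 0.032]
c [0.449 0.303 0.032]
c [ 0.442 -0.144  0.032]
tray c [0.509 0.041 0.01 ]
handle end [0.488 0.204 0.033]
scanner [0.487 0.433 0.04 ]
rack lf [ 0.334 -0.237  0.25 ]
labels [0.332 0.275 0.035]
```

View pics/t1.png

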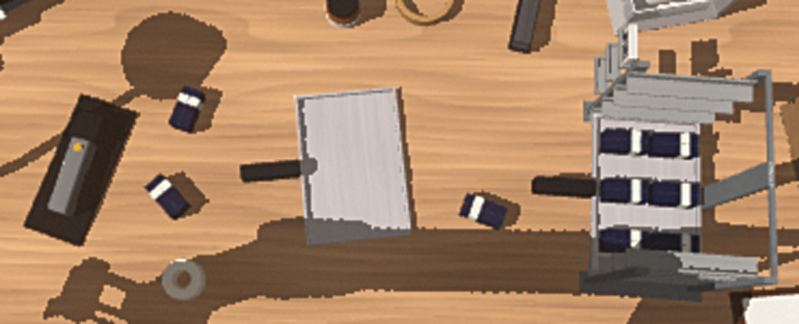

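View pics/s1.png

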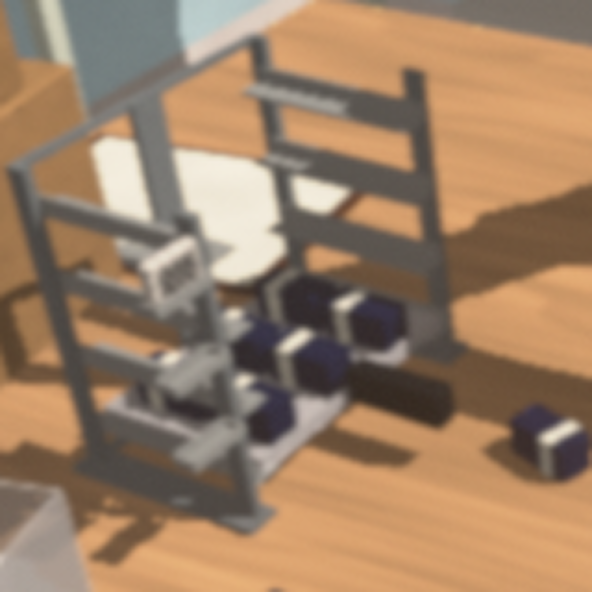

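The crops show the white tag in the topmost of three pockets at scene px (176,143). That means tag3 and the 215 mm pair, which I'll check by triangulation. Next I fit carton poses from their silhouettes.

```bash
cat >> h.py <<'E'
from scipy.optimize import minimize
def hullmask(shape,pts,k=4):
    m=np.zeros((shape[0]*k,shape[1]*k),np.uint8)
    cv2.fillConvexPoly(m,np.int32(np.round((cv2.convexHull(np.float32(pts))[:,0]+.5)*k)),1); return m
def blue(img):
    i=img.astype(int); return ((i[...,2]>i[...,0]+8)&(i.sum(2)<260)).astype(np.uint8)
def boxfit(c,uv,guess,dims=(.06,.03,.032),r=28,z0=0.):
    """fit (x,y,yaw deg) of a carton standing at height z0 to its dark-blue blob near pixel uv"""
    img,K,Rm,o=c; u,v=map(int,uv); u0,v0=max(0,u-r),max(0,v-r)
    m=blue(img[v0:v+r,u0:u+r]); p=np.argwhere(m)[:,::-1]
    n,l,st,_=cv2.connectedComponentsWithStats(cv2.morphologyEx(m,cv2.MORPH_CLOSE,np.ones((max(3,r//5),)*2,np.uint8)))
    k=1+np.argmax(st[1:,4]); p=np.argwhere((l==k)&(m>0))[:,::-1]
    sh=m.shape; c4=np.vstack([p+d for d in ([-.5,-.5],[.5,.5],[-.5,.5],[.5,-.5])]); M=hullmask(sh,c4)
    B=np.array([[a,b,d] for a in(-.5,.5) for b in(-.5,.5) for d in(0,1)])*dims+[0,0,z0]
    def cost(q):
        P=B@R.from_euler("z",q[2],degrees=True).as_matrix().T+[q[0],q[1],0]
        H=hullmask(sh,[proj(K,Rm,o,x)-(u0,v0) for x in P]); return -(H&M).sum()/max(1,(H|M).sum())
    best=min((minimize(cost,[*guess[:2],a],method="Nelder-Mead",options=dict(initial_simplex=[[guess[0]+i,guess[1]+j,a+t] for i,j,t in((0,0,0),(.01,0,0),(0,.01,0),(0,0,20))])) for a in(0,45,90,135)),key=lambda s:s.fun)
    return best.x.round(4),round(-best.fun,3)
E
python3 - <<'E'
from h import *
t=cam("top"); s=cam("scene")
for g in [(.58,.288),(.449,.303),(.442,-.144)]:
    for c in (t,s): print(boxfit(c,proj(*c[1:],[*g,.016]),g))
# triangulate tag centre
A=[];b=[]
for c,uv in((t,(442.6,160.8)),(s,(176.5,143.5))):
    d=c[2]@np.linalg.solve(c[1],[*uv,1]); d/=np.linalg.norm(d); P=np.eye(3)-np.outer(d,d); A.append(P); b.append(P@c[3])
print("tag",np.linalg.lstsq(np.vstack(A),np.hstack(b),rcond=None)[0])
f=lambda x,y:(150+x/2.16,140+y/2.16)
for n,uv,z in [("rear+x",(768,72),.25),("rear-x",(775,282),.25),("tray lt",(298,97),.012),("tray rt",(400,88),.012),("tray lb",(306,243),.012),("tray rb",(411,234),.012),("hend",(242,173),.033),("rhend",(533,184),.068),("pad",(80,170),.006),("scan tail",(61,210),.042),("scan head",(90,115),.042)]:
    print(n,ray(*t[1:],f(*uv),z).round(3))
E
```

```text
(array([ 0.6022,  0.2658, 11.1111]), np.float64(-0.0))
(array([ 0.59 ,  0.268, 20.   ]), np.float64(-0.0))
(array([  0.445 ,   0.3565, -41.4815]), np.float64(-0.0))
(array([0.449, 0.303, 0.   ]), np.float64(-0.0))
(array([  0.422 ,  -0.1107, -20.    ]), np.float64(-0.0))h.py:34: RuntimeWarning: overflow encountered in scalar negative
  H=hullmask(sh,[proj(K,Rm,o,x)-(u0,v0) for x in P]); return -(H&M).sum()/max(1,(H|M).sum())
Traceback (most recent call last):
  File "h.py", line 29, in boxfit
    k=1+np.argmax(st[1:,4]); p=np.argwhere((l==k)&(m>0))[:,::-1]
        ~~~~~~~~~^^^^^^^^^^
ValueError: attempt to get argmax of an empty sequence
```

```bash
sed -i 's/return -(H&M).sum()\/max(1,(H|M).sum())/return -float((H\&M).sum())\/max(1,float((H|M).sum()))/' h.py
python3 - <<'E'
from h import *
t=cam("top"); s=cam("scene")
for g in [(.58,.288),(.449,.303),(.442,-.144)]:
    print(boxfit(t,proj(*t[1:],[*g,.016]),g,r=22)); uv=proj(*s[1:],[*g,.016]).round()
    try: print("  scene",uv,boxfit(s,uv,g,r=22))
    except Exception as e: print(uv,s[0][int(uv[1]),int(uv[0])])
A=[];b=[]
for c,uv in((t,(442.6,160.8)),(s,(176.5,143.5))):
    d=c[2]@np.linalg.solve(c[1],[*uv,1]); d/=np.linalg.norm(d); P=np.eye(3)-np.outer(d,d); A.append(P); b.append(P@c[3])
print("tag",np.linalg.lstsq(np.vstack(A),np.hstack(b),rcond=None)[0])
f=lambda x,y:(150+x/2.16,140+y/2.16)
for n,uv,z in [("rear+x",(768,72),.25),("rear-x",(775,282),.25),("tray lt",(298,97),.012),("tray rt",(400,88),.012),("tray lb",(306,243),.012),("tray rb",(411,234),.012),("hend",(242,173),.033),("rhend",(533,184),.068),("pad",(80,170),.006),("scan tail",(61,210),.042),("scan head",(90,115),.042)]:
    print(n,ray(*t[1:],f(*uv),z).round(3))
E
```

```text
(array([ 0.5709,  0.302 , 59.2233]), np.float64(0.31))
  scene [414. 267.] (array([ 0.5263,  0.2924, 13.47  ]), np.float64(0.235))
(array([ 0.4425,  0.3036, 55.4637]), np.float64(0.381))
  scene [434. 234.] (array([0.3861, 0.2892, 8.1727]), np.float64(0.007))
(array([ 4.442000e-01, -1.583000e-01,  1.586121e+02]), np.float64(0.435))
[277. 189.] [192 180 161]
tag [ 0.62540267 -0.29882385  0.22313991]
rear+x [ 0.588 -0.455  0.25 ]
rear-x [ 0.338 -0.443  0.25 ]
tray lt [0.604 0.13  0.012]
tray rt [ 0.622 -0.02   0.012]
tray lb [0.39  0.11  0.012]
tray rb [ 0.407 -0.04   0.012]
hend [0.485 0.203 0.033]
rhend [ 0.474 -0.204  0.068]
pad [0.488 0.444 0.006]
scan tail [0.424 0.453 0.042]
scan head [0.562 0.425 0.042]
```

```bash
python3 - <<'E'
from h import *
t=cam("top")[0]
for v in range(180,202,2): print(*["%d,%d,%d"%tuple(t[v,u]) for u in range(226,250,2)])
E
```

```text
106,76,54 105,77,53 107,78,54 109,80,57 91,68,56 57,45,64 89,64,51 110,81,57 107,79,54 122,88,62 219,165,117 223,168,120
100,74,52 100,74,53 101,73,53 95,67,46 68,59,68 40,32,50 48,41,60 47,39,55 60,51,79 100,73,51 100,72,52 99,74,52
103,74,53 104,74,53 101,73,51 157,136,112 254,251,236 255,255,235 114,106,111 70,64,72 39,32,47 49,35,31 112,81,57 109,78,56
197,146,103 196,146,102 199,146,98 146,134,131 255,251,232 230,219,207 249,245,231 255,253,240 145,136,122 48,36,31 99,71,51 97,70,52
203,153,106 202,152,105 205,153,105 39,31,50 46,39,55 78,70,81 216,206,194 255,255,239 109,99,88 100,77,59 100,73,52 98,73,53
211,158,114 215,163,113 104,79,75 46,40,55 51,44,59 50,42,57 44,35,52 45,34,39 107,99,88 105,77,54 107,80,57 101,73,51
205,154,108 213,160,110 62,48,59 46,40,54 58,52,70 51,41,57 54,45,62 40,28,26 87,63,49 107,78,54 107,78,55 116,86,60
215,164,115 177,132,101 42,36,53 53,44,58 50,41,58 51,42,58 51,42,56 41,31,29 104,76,54 103,76,53 100,71,52 121,86,60
215,163,113 79,60,64 46,40,56 54,46,64 52,44,60 53,44,61 43,34,32 57,44,36 110,81,57 107,78,56 105,76,56 228,173,123
208,157,110 207,154,108 59,44,43 44,38,57 48,41,58 53,44,68 42,32,29 100,72,53 98,73,52 93,69,49 87,65,47 200,149,105
218,166,117 220,169,120 222,167,118 221,164,116 99,73,62 56,43,48 36,27,26 96,68,47 110,78,56 120,87,59 213,158,111 211,160,113
```

```bash
sed -i 's/return ((i\[...,2\].*/return (i[...,2]>.64*i[...,0]).astype(np.uint8)/' h.py
python3 - <<'E'
from h import *
t=cam("top"); s=cam("scene")
for g in [(.57,.295),(.445,.303),(.443,-.15)]:
    print(boxfit(t,proj(*t[1:],[*g,.016]),g,r=22)); uv=proj(*s[1:],[*g,.016]).round()
    print("  scene",uv,boxfit(s,uv,g,r=22))
E
```

```text
(array([  0.5798,   0.2919, 164.2698]), np.float64(0.948))
  scene [418. 265.] (array([  0.5827,   0.2947, -13.8754]), np.float64(0.924))
(array([ 0.4492,  0.3095, 44.0367]), np.float64(0.883))
  scene [434. 233.] (array([ 0.4529,  0.3138, 35.5574]), np.float64(0.873))
(array([ 0.4409, -0.1419, 70.8361]), np.float64(0.92))
  scene [275. 188.] (array([ 0.4415, -0.1382, 63.9006]), np.float64(0.886))
```

```bash
cat > d.py <<'E'
import sys
from h import *
def go(x,y,z,yaw):
    s=arm.sense(); cy=s["eef_rot"][2]; D=np.subtract([x,y,z],s["tool_pos"]); t=np.radians((yaw-cy+180)%360-180)
    f=lambda a:(np.array([np.cos(a)*D[0]+np.sin(a)*D[1], np.sin(a)*D[0]-np.cos(a)*D[1], -D[2]])*100).round(2)
    print("from",s["tool_pos"].round(4),"yaw",cy.round(1),"| shift-now cm",f(np.radians(cy)),"| turn rad",round(-t,3),"| shift-after-turn",f(np.radians(yaw)))
if __name__=="__main__": go(*map(float,sys.argv[1:]))
E
python3 d.py .581 .293 .2 165.5
```

```text
from [0.2099 0.6152 0.2488] yaw 161.2 | shift-now cm [-45.53 -18.51   4.88] | turn rad -0.076 | shift-after-turn [-44.   -21.9    4.88]
```

>>> play_rows:
  moves:
    - [[0,-3.25,-1.32,0.35,0],[0,-3.25,-1.32,0.35,0],[0,-3.25,-1.32,0.35,0],[0,-3.25,-1.32,0.35,0],[0,-3.25,-1.32,0.35,0],[0,-3.25,-1.32,0.35,0],[0,-3.25,-1.32,0.35,0],[0,-3.25,-1.32,0.35,0],[0,-3.25,-1.32,0.35,0],[0,-3.25,-1.32,0.35,0]]
  squeeze: 20

```text
time_s: 1.43
tool_pos: [0.476, 0.3841, 0.2138]
eef_rot: [180.0, 0.0, 161.2]
force: [0.6, 0.1, -0.3]
grip_width: 0.0915
gripper_force: 0.0
```

>>> play_rows:
  moves:
    - [[0,-3.25,-1.32,0.35,0],[0,-3.25,-1.32,0.35,0],[0,-3.25,-1.32,0.35,0],[0,-3.25,-1.32,0.35,0],[0,0,0,0,-0.076],[0,0,0,0,0],[0,0,0,0,0],[0,0,0,0,0],[0,0,0,0,0],[0,0,0,0,0]]

```text
time_s: 2.27
tool_pos: [0.5798, 0.2949, 0.2]
eef_rot: [180.0, -0.0, 165.6]
force: [0.6, 0.1, 0.0]
grip_width: 0.0918
gripper_force: 0.0
```

```bash
cat > look.py <<'E'
import sys
from d import *
# look.py x y [r] [name]: fit the carton near (x,y) in the wrist view
x,y=map(float,sys.argv[1:3]); r=int(sys.argv[3])
c=cam("wrist"); uv=proj(*c[1:],[x,y,.016]); print(uv.round(), boxfit(c,uv,(x,y),r=r))
if len(sys.argv)>4: cv2.imwrite("pics/"+sys.argv[4],c[0][:,:,::-1])
print(arm.sense()["joints"].round(0))
E
python3 look.py .581 .293 75 w1.png
```

```text
[312. 177.] (array([  0.5834,   0.2921, 162.6337]), np.float64(0.946))
[-16.  31. -18.  92.  10.  60.  38.]
```

View pics/w1.png

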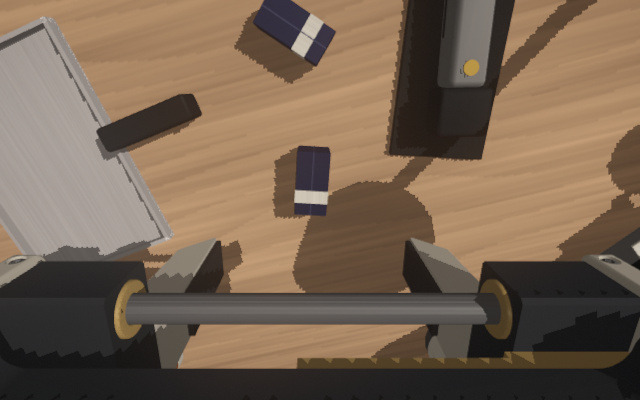

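The wrist view shows carton A at (312,181), centred between the open fingers, with carton B at (295,30), the tray at the left and the scanner at (470,60). The fit agrees with the top camera to 3 mm.

```bash
python3 d.py .583 .292 .026 164
```

```text
from [0.58   0.2947 0.2   ] yaw 165.6 | shift-now cm [-0.36 -0.19 17.4 ] | turn rad 0.028 | shift-after-turn [-0.36 -0.18 17.4 ]
```

>>> play_rows:
  moves:
    - [[0,-0.36,-0.18,0,0.028],[0,0,0,3.2,0],[0,0,0,3.2,0],[0,0,0,3.2,0],[0,0,0,3.0,0],[0,0,0,2.6,0],[0,0,0,1.5,0],[0,0,0,0.7,0],[0,0,0,0,0],[0,0,0,0,0]]
  squeeze: 20

```text
time_s: 3.15
tool_pos: [0.5846, 0.2913, 0.0267]
eef_rot: [179.9, 0.1, 163.9]
force: [-0.2, 0.5, -0.0]
grip_width: 0.0916
gripper_force: 0.0
```

>>> play_rows:
  moves:
    - [[1,0,0,0,0],[1,0,0,0,0],[1,0,0,0,0],[1,0,0,0,0],[1,0,0,0,0],[1,0,0,0,0],[1,0,0,0,0],[1,0,0,0,0],[1,0,0,-1,0],[1,0,0,-2,0]]

```text
time_s: 3.98
tool_pos: [0.5818, 0.2897, 0.0538]
eef_rot: [-179.8, -0.2, 163.9]
force: [0.4, 0.1, -1.6]
grip_width: 0.0299
gripper_force: 5.7
```

>>> play_rows:
  moves:
    - [[1,0,0,-3,0.12],[1,0,0,-3,0.12],[1,0,0,-3,0.12],[1,0,0,-3,0.12],[1,0,0,-2,0.12],[1,0,0,0,0.12],[1,0,0,0,0.12],[1,0,0,0,0.12],[1,0,0,0,0.12],[1,0,0,0,0.09]]

```text
time_s: 4.82
tool_pos: [0.5836, 0.2909, 0.1965]
eef_rot: [180.0, -0.0, 96.5]
force: [0.1, -0.1, -1.5]
grip_width: 0.029
gripper_force: 20.0
```

```bash
python3 d.py .564 .0705 .031 95.5
```

```text
from [0.5836 0.2909 0.1965] yaw 96.5 | shift-now cm [-21.68  -4.46  16.55] | turn rad 0.018 | shift-after-turn [-21.76  -4.06  16.55]
```

>>> play_rows:
  moves:
    - [[1,-3.61,-0.7,0,0.018],[1,-3.61,-0.7,0,0],[1,-3.61,-0.7,0,0],[1,-3.61,-0.7,0,0],[1,-3.61,-0.7,0,0],[1,-3.61,-0.56,0,0],[1,0,0,2.5,0],[1,0,0,3,0],[1,0,0,3,0],[1,0,0,2,0]]

```text
time_s: 5.65
tool_pos: [0.5651, 0.0708, 0.0892]
eef_rot: [-179.9, -0.0, 95.8]
force: [-0.9, 0.5, -0.8]
grip_width: 0.0287
gripper_force: 20.0
```

>>> play_rows:
  moves:
    - [[1,0,0,2,0],[1,0,0,2,0],[1,0,0,1.3,0],[1,0,0,0.6,0],[1,0,0,0.15,0],[1,0,0,0,0],[1,0,0,0,0],[0.45,0,0,0,0],[0.45,0,0,0,0],[0.45,0,0,0,0]]

```text
time_s: 6.48
tool_pos: [0.5664, 0.0713, 0.0306]
eef_rot: [180.0, -0.0, 95.9]
force: [0.0, 0.2, -0.5]
grip_width: 0.0458
gripper_force: 0.0
```

>>> play_rows:
  moves:
    - [[0.45,0,0,0,0],[0.45,0,0,0,0],[0.45,0,0,-2,0],[0.45,0,0,-3,0],[0,0,0,-4,0],[0,0,0,-4,0],[0,0,0,-4,0],[0,0,0,0,0],[0,0,0,0,0],[0,0,0,0,0]]

```text
time_s: 7.32
tool_pos: [0.5658, 0.071, 0.1999]
eef_rot: [-180.0, -0.0, 95.9]
force: [0.1, -0.2, -0.6]
grip_width: 0.0857
gripper_force: 0.0
```

```bash
python3 - <<'E'
from d import *
t=cam("top"); 
for g in [(.45,.31),(.441,-.14)]: print(boxfit(t,proj(*t[1:],[*g,.016]),g,r=22))
go(.451,.311,.2,40)
print(boxfit(t,proj(*t[1:],[.564,.07,.019]),(.564,.07),r=22,z0=.003))
c=cam("wrist"); cv2.imwrite("pics/w2.png",c[0][:,:,::-1])
E
```

```text
(array([  0.4496,   0.3101, 224.6953]), np.float64(0.888))
(array([ 0.4413, -0.1415, 71.5541]), np.float64(0.922))
from [0.5651 0.0709 0.1989] yaw 95.9 | shift-now cm [25.04 -8.9  -0.11] | turn rad 0.975 | shift-after-turn [  6.69 -25.73  -0.11]
(array([5.84e-01, 6.00e-02, 6.50e+01]), np.float64(0.122))
```

View pics/w2.png

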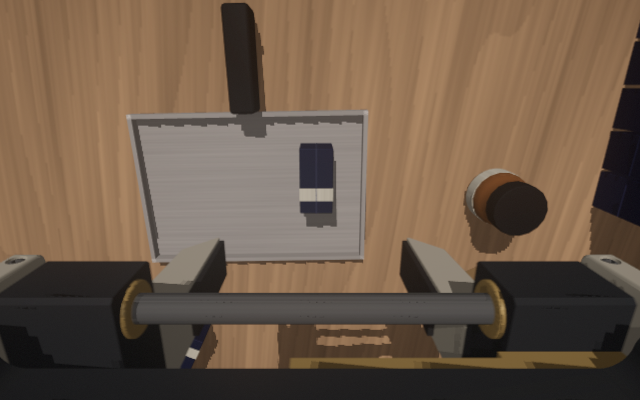

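Carton A lies flat in the tray at (316,178), near the tray's +y side. The tray corners are at (129,117), (367,111), (365,262) and (153,262).

>>> play_rows:
  moves:
    - [[0,3.58,-1.27,0,0],[0,3.58,-1.27,0,0],[0,3.58,-1.27,0,0],[0,3.58,-1.27,0,0],[0,3.58,-1.27,0,0],[0,3.58,-1.27,0,0],[0,3.58,-1.27,0,0],[0,0,0,0,0.122],[0,0,0,0,0.122],[0,0,0,0,0.122]]

```text
time_s: 8.25
tool_pos: [0.4505, 0.3117, 0.1981]
eef_rot: [-179.8, 0.2, 74.7]
force: [0.3, 0.1, 0.7]
grip_width: 0.0916
gripper_force: 0.0
```

>>> play_rows:
  moves:
    - [[0,0,0,0,0.122],[0,0,0,0,0.122],[0,0,0,0,0.122],[0,0,0,0,0.122],[0,0,0,0,0.122],[0,0,0,0,0],[0,0,0,0,0],[0,0,0,0,0],[0,0,0,0,0],[0,0,0,0,0]]

```text
time_s: 9.08
tool_pos: [0.4521, 0.3112, 0.1999]
eef_rot: [-180.0, 0.0, 40.0]
force: [0.5, 0.8, -0.4]
grip_width: 0.0918
gripper_force: 0.0
```

```bash
python3 look.py .451 .311 75 w3.png; python3 - <<'E'
from d import *
# tray pose from w2.png (TCP .5651 .0709 .1989, yaw 95.9)
c=optics.read_camera("wrist");H=c["hand_eye"];K=np.array([[c["fx"],0,c["cx"]],[0,c["fy"],c["cy"]],[0,0,1]])
T=R.from_euler("xyz",[180,0,95.9],degrees=True).as_matrix();Rm=T@H[:3,:3];o=T@H[:3,3]+[.5651,.0709,.1989]
P=np.array([ray(K,Rm,o,p,.012) for p in((129,117),(367,111),(365,262),(153,262))]); print(P.round(3),P.mean(0).round(4))
x=(P[2]+P[3]-P[0]-P[1])/2; y=(P[1]+P[2]-P[0]-P[3])/2; print(np.linalg.norm(x),np.linalg.norm(y),np.degrees(np.arctan2(x[1],x[0])),np.degrees(np.arctan2(y[1],y[0])))
print("handle end",ray(K,Rm,o,(236,6),.033), "carton top",ray(K,Rm,o,(316,178),.035))
E
```

```text
[311. 176.] (array([ 0.4526,  0.311 , 43.4354]), np.float64(0.945))
[-42.  20.   6. 107.  -2.  53. -85.]
[[ 0.393  0.108  0.012]
 [ 0.609  0.136  0.012]
 [ 0.63  -0.017  0.012]
 [ 0.409 -0.039  0.012]] [0.5102 0.0469 0.012 ]
0.15096966342627574 0.21946769891030984 -82.91863144396041 6.553665912780866
handle end [0.49170607 0.20524867 0.033     ] carton top [0.56837603 0.0741684  0.035     ]
```

>>> play_rows:
  moves:
    - [[0,0.05,0,0,-0.059],[0,0,0,3.2,0],[0,0,0,3.2,0],[0,0,0,3.2,0],[0,0,0,3.0,0],[0,0,0,2.6,0],[0,0,0,1.5,0],[0,0,0,0.7,0],[0,0,0,0,0],[0,0,0,0,0]]

```text
time_s: 10.02
tool_pos: [0.453, 0.3118, 0.0266]
eef_rot: [-180.0, -0.0, 43.3]
force: [0.6, 0.3, 0.3]
grip_width: 0.0915
gripper_force: 0.0
```

>>> play_rows:
  moves:
    - [[1,0,0,0,0],[1,0,0,0,0],[1,0,0,0,0],[1,0,0,0,0],[1,0,0,0,0],[1,0,0,0,0],[1,0,0,0,0],[1,0,0,0,0],[1,0,0,-1,0],[1,0,0,-2,0]]

```text
time_s: 10.85
tool_pos: [0.4509, 0.3103, 0.0548]
eef_rot: [-180.0, 0.3, 43.3]
force: [0.2, -0.1, -1.4]
grip_width: 0.0299
gripper_force: 1.4
```

>>> play_rows:
  moves:
    - [[1,0,0,-3,-0.1],[1,0,0,-3,-0.12],[1,0,0,-3,-0.12],[1,0,0,-3,-0.12],[1,0,0,-2,-0.12],[1,0,0,0,-0.12],[1,0,0,0,-0.12],[1,0,0,0,-0.11],[1,0,0,0,0],[1,0,0,0,0]]

```text
time_s: 11.68
tool_pos: [0.4527, 0.3114, 0.1967]
eef_rot: [180.0, -0.0, 96.4]
force: [0.2, 0.8, 0.5]
grip_width: 0.0006
gripper_force: 0.0
```

```bash
python3 d.py .508 .0668 .031 96.7
```

```text
from [0.4527 0.3114 0.1967] yaw 96.4 | shift-now cm [-24.93   2.78  16.57] | turn rad -0.006 | shift-after-turn [-24.94   2.64  16.57]
```

Carton B slipped because the lift started before the grip force had built up. I'll reopen and look for it.

>>> play_rows:
  moves:
    - [[0,0,0,0,0],[0,0,0,0,0],[0,0,0,0,0],[0,0,0,0,0],[0,0,0,0,0],[0,0,0,0,0],[0,0,0,0,0],[0,0,0,0,0],[0,0,0,0,0],[0,0,0,0,0]]

```text
time_s: 12.52
tool_pos: [0.4526, 0.3116, 0.1962]
eef_rot: [-180.0, -0.0, 96.6]
force: [0.4, 0.0, -0.6]
grip_width: 0.0625
gripper_force: 0.0
```

```bash
python3 look.py .452 .311 75 w4.png; python3 d.py .4526 .311 .2 43.4
```

```text
[312. 177.] (array([  0.4521,   0.311 , 222.0917]), np.float64(0.936))
[-31.  20.  -7. 107.   3.  53. -33.]
from [0.4526 0.3116 0.1962] yaw 96.6 | shift-now cm [-0.06 -0.01 -0.38] | turn rad 0.928 | shift-after-turn [-0.04  0.05 -0.38]
```

View pics/w4.png

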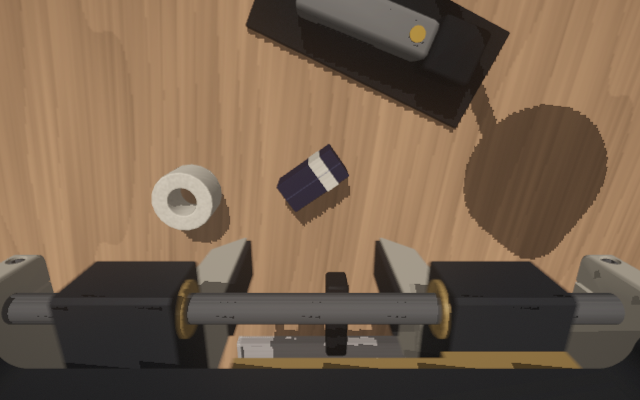

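Carton B still lies flat where it was, at (313,178). I'll retry with a longer close before lifting.

>>> play_rows:
  moves:
    - [[0,0,0,0,0.1],[0,0,0,0,0.12],[0,0,0,0,0.12],[0,0,0,0,0.12],[0,0,0,0,0.12],[0,0,0,0,0.12],[0,0,0,0,0.12],[0,0,0,0,0.12],[0,-0.06,0,2,0],[0,0,0,3,0]]

```text
time_s: 13.4
tool_pos: [0.4545, 0.3131, 0.1487]
eef_rot: [180.0, -0.4, 42.7]
force: [0.6, 1.1, 0.1]
grip_width: 0.0921
gripper_force: 0.0
```

>>> play_rows:
  moves:
    - [[0,0,0,3,0],[0,0,0,3,0],[0,0,0,3,0],[0,0,0,2,0],[0,0,0,0.9,0],[0,0,0,0.1,0],[0,0,0,0,0],[1,0,0,0,0],[1,0,0,0,0],[1,0,0,0,0]]

```text
time_s: 14.23
tool_pos: [0.4531, 0.312, 0.0277]
eef_rot: [180.0, -0.2, 42.7]
force: [0.3, -0.6, -0.5]
grip_width: 0.0764
gripper_force: 0.0
```

>>> play_rows:
  moves:
    - [[1,0,0,0,0],[1,0,0,0,0],[1,0,0,0,0],[1,0,0,0,0],[1,0,0,0,0],[1,0,0,0,0],[1,0,0,0,0],[1,0,0,0,0],[1,0,0,0,0],[1,0,0,0,0]]

```text
time_s: 15.07
tool_pos: [0.4521, 0.3112, 0.0261]
eef_rot: [-180.0, 0.0, 42.7]
force: [-0.2, -1.0, 0.4]
grip_width: 0.0298
gripper_force: 20.0
```

>>> play_rows:
  moves:
    - [[1,0,0,-2,0],[1,0,0,-3,-0.1],[1,0,0,-3,-0.12],[1,0,0,-3,-0.12],[1,0,0,-3,-0.12],[1,0,0,-3,-0.12],[1,0,0,0,-0.12],[1,0,0,0,-0.12],[1,0,0,0,-0.12],[1,0,0,0,0]]

```text
time_s: 15.9
tool_pos: [0.4521, 0.3111, 0.1964]
eef_rot: [180.0, -0.0, 96.8]
force: [0.1, -0.4, -1.4]
grip_width: 0.0301
gripper_force: 20.0
```

```bash
python3 d.py .508 .0668 .031 96.7
```

```text
from [0.4521 0.3111 0.1964] yaw 96.8 | shift-now cm [-24.92   2.65  16.54] | turn rad 0.002 | shift-after-turn [-24.91   2.7   16.54]
```

Held at 20 N. Now I place it in the middle of the tray.

>>> play_rows:
  moves:
    - [[1,-3.56,0.38,0,0],[1,-3.56,0.38,0,0],[1,-3.56,0.38,0,0],[1,-3.56,0.38,0,0],[1,-3.56,0.38,0,0],[1,-3.56,0.38,0,0],[1,-3.56,0.38,0,0],[1,0,0,2.5,0],[1,0,0,3,0],[1,0,0,3,0]]

```text
time_s: 16.73
tool_pos: [0.5082, 0.0656, 0.1109]
eef_rot: [179.9, 0.0, 96.2]
force: [0.4, -0.0, -0.3]
grip_width: 0.0301
gripper_force: 20.0
```

>>> play_rows:
  moves:
    - [[1,0,0,3,0],[1,0,0,2,0],[1,0,0,1.8,0],[1,0,0,0.8,0],[1,0,0,0.4,0],[1,0,0,0,0],[1,0,0,0,0],[0.45,0,0,0,0],[0.45,0,0,0,0],[0.45,0,0,0,0]]

```text
time_s: 17.57
tool_pos: [0.508, 0.0669, 0.0322]
eef_rot: [179.9, -0.0, 96.6]
force: [-0.1, -0.2, -0.4]
grip_width: 0.0451
gripper_force: 0.0
```

>>> play_rows:
  moves:
    - [[0.45,0,0,0,0],[0.45,0,0,0,0],[0.45,0,0,-2,0],[0.45,0,0,-3,0],[0,0,0,-4,0],[0,0,0,-4,0],[0,0,0,-4,0],[0,0,0,0,0],[0,0,0,0,0],[0,0,0,0,0]]

```text
time_s: 18.4
tool_pos: [0.5069, 0.0667, 0.2014]
eef_rot: [180.0, 0.0, 96.6]
force: [0.1, 0.2, 0.1]
grip_width: 0.0864
gripper_force: 0.0
```

```bash
python3 d.py .441 -.1405 .2 68
```

```text
from [0.5069 0.0667 0.2014] yaw 96.6 | shift-now cm [-19.82  -8.93   0.14] | turn rad 0.499 | shift-after-turn [-21.68   1.65   0.14]
```

>>> play_rows:
  moves:
    - [[0,-3.3,-1.49,0,0],[0,-3.3,-1.49,0,0],[0,-3.3,-1.49,0,0],[0,-3.3,-1.49,0,0],[0,-3.3,-1.49,0,0],[0,-3.3,-1.49,0,0],[0,0,0,0,0.125],[0,0,0,0,0.125],[0,0,0,0,0.125],[0,0,0,0,0.125]]

```text
time_s: 19.23
tool_pos: [0.4395, -0.1403, 0.1993]
eef_rot: [-179.8, 0.1, 67.5]
force: [0.2, 0.3, -0.5]
grip_width: 0.0915
gripper_force: 0.0
```

>>> play_rows:
  moves:
    - [[0,0,0,0,0],[0,0,0,0,0],[0,0,0,0,0],[0,0,0,0,0],[0,0,0,0,0],[0,0,0,0,0],[0,0,0,0,0],[0,0,0,0,0],[0,0,0,0,0],[0,0,0,0,0]]

```text
time_s: 20.07
tool_pos: [0.4411, -0.1402, 0.2013]
eef_rot: [180.0, -0.0, 67.9]
force: [-0.4, -0.7, -0.0]
grip_width: 0.0918
gripper_force: 0.0
```

```bash
python3 look.py .441 -.1405 75 w5.png
```

```text
[312. 175.] (array([ 0.4425, -0.1415, 70.2064]), np.float64(0.946))
[  7.  11.   8. 118.  -2.  50.  -6.]
```

>>> play_rows:
  moves:
    - [[0,-0.07,0.18,2,-0.037],[0,0,0,3,0],[0,0,0,3,0],[0,0,0,3,0],[0,0,0,3,0],[0,0,0,2,0],[0,0,0,1.2,0],[0,0,0,0.3,0],[0,0,0,0,0],[1,0,0,0,0]]

```text
time_s: 20.95
tool_pos: [0.443, -0.1417, 0.0267]
eef_rot: [180.0, -0.0, 70.1]
force: [-0.6, -0.0, 0.1]
grip_width: 0.0887
gripper_force: 0.0
```

>>> play_rows:
  moves:
    - [[1,0,0,0,0],[1,0,0,0,0],[1,0,0,0,0],[1,0,0,0,0],[1,0,0,0,0],[1,0,0,0,0],[1,0,0,0,0],[1,0,0,0,0],[1,0,0,0,0],[1,0,0,0,0]]

```text
time_s: 21.78
tool_pos: [0.4425, -0.1415, 0.0262]
eef_rot: [-180.0, -0.0, 70.1]
force: [0.9, 0.4, -0.2]
grip_width: 0.0301
gripper_force: 20.0
```

>>> play_rows:
  moves:
    - [[1,0,0,0,0],[1,0,0,-2,0],[1,0,0,-3,0],[1,0,0,-3,-0.09],[1,0,0,-3,-0.12],[1,0,0,-3,-0.12],[1,0,0,-3,-0.12],[1,0,0,0,0],[1,0,0,0,0],[1,0,0,0,0]]

```text
time_s: 22.62
tool_pos: [0.442, -0.1415, 0.1958]
eef_rot: [-180.0, -0.0, 95.8]
force: [-0.6, 0.3, -0.6]
grip_width: 0.0301
gripper_force: 20.0
```

```bash
python3 d.py .4483 .0598 .031 96.7
```

```text
from [ 0.442  -0.1415  0.1958] yaw 95.8 | shift-now cm [19.96  2.65 16.48] | turn rad -0.016 | shift-after-turn [19.92  2.97 16.48]
```

>>> play_rows:
  moves:
    - [[1,3.32,0.48,0,-0.016],[1,3.32,0.48,0,0],[1,3.32,0.48,0,0],[1,3.32,0.48,0,0],[1,3.32,0.48,0,0],[1,3.32,0.48,0,0],[1,0,0,2.5,0],[1,0,0,3,0],[1,0,0,3,0],[1,0,0,2,0]]

```text
time_s: 23.45
tool_pos: [0.4453, 0.0596, 0.0874]
eef_rot: [-179.7, 0.0, 96.8]
force: [-1.4, 0.3, -0.4]
grip_width: 0.0299
gripper_force: 20.0
```

>>> play_rows:
  moves:
    - [[1,0,0,2,0],[1,0,0,2,0],[1,0,0,1,0],[1,0,0,0.6,0],[1,0,0,0.4,0],[1,0,0,0,0],[1,0,0,0,0],[0.45,0,0,0,0],[0.45,0,0,0,0],[0.45,0,0,0,0]]

```text
time_s: 24.28
tool_pos: [0.4488, 0.0597, 0.032]
eef_rot: [179.9, -0.0, 96.8]
force: [0.7, -1.1, 0.5]
grip_width: 0.0455
gripper_force: 0.0
```

>>> play_rows:
  moves:
    - [[0.45,0,0,0,0],[0.45,0,0,0,0],[0.45,0,0,-2,0],[0.45,0,0,-3,0],[0,0,0,-4,0],[0,0,0,-4,0],[0,0,0,-4,0],[0,0,0,0,0],[0,0,0,0,0],[0,0,0,0,0]]

```text
time_s: 25.12
tool_pos: [0.4479, 0.0595, 0.2012]
eef_rot: [180.0, 0.0, 96.8]
force: [-0.4, -1.0, 0.1]
grip_width: 0.086
gripper_force: 0.0
```

```bash
python3 d.py .5 .13 .25 96.7
```

```text
from [0.4479 0.0595 0.2012] yaw 96.8 | shift-now cm [ 6.39  6.01 -4.88] | turn rad 0.001 | shift-after-turn [ 6.39  6.   -4.88]
```

>>> play_rows:
  moves:
    - [[0,2.13,2,-1.6,0],[0,2.13,2,-1.6,0],[0,2.13,2,-1.6,0],[0,0,0,0,0],[0,0,0,0,0],[0,0,0,0,0],[0,0,0,0,0],[0,0,0,0,0],[0,0,0,0,0],[0,0,0,0,0]]

```text
time_s: 25.95
tool_pos: [0.4999, 0.1295, 0.2488]
eef_rot: [-180.0, 0.0, 96.7]
force: [-0.0, 0.6, -0.0]
grip_width: 0.0919
gripper_force: 0.0
```

```bash
python3 - <<'E'
from d import *
s=arm.sense(); c=cam("wrist"); cv2.imwrite("pics/w6.png",c[0][:,:,::-1]); np.savez("w6.npz",K=c[1],R=c[2],o=c[3]); print(s["tool_pos"],s["eef_rot"])
E
```

```text
[0.49986724 0.12948857 0.24884654] [-1.79955365e+02  1.36388582e-02  9.67095101e+01]
```

View pics/w6.png

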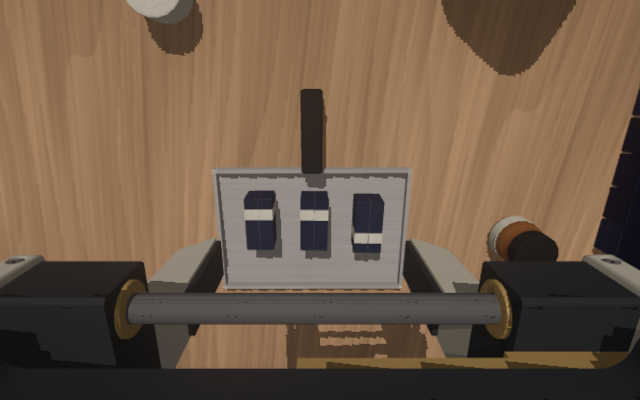

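All three cartons stand flat in the tray at (260,220), (314,220) and (368,222). The handle's centre line is at column 312, ending at row 90.

```bash
python3 - <<'E'
from d import *
d=np.load("w6.npz"); a=(d["K"],d["R"],d["o"])
e=ray(*a,(312,90),.033); f=ray(*a,(313,168),.033); print(e,f,np.degrees(np.arctan2(*(e-f)[1::-1])))
P=np.array([ray(*a,p,.012) for p in((214,171),(411,170),(402,291),(226,290))]); m=P.mean(0); y=P[1]-P[0]; print(m,np.degrees(np.arctan2(y[1],y[0])))
u=np.array([np.cos(np.radians(96.7)),np.sin(np.radians(96.7))]); g=e[:2]-.030*u; print("grasp",g, "from centre",(g-m[:2])@u)
go(g[0],g[1],.028,96.7)
# rack from top+scene cam for viewing
t=cam("top"); s=cam("scene"); save("pics/t2.png",t[0],(390,140,530,290),4); 
E
```

```text
[0.48993584 0.20611918 0.033     ] [0.49996176 0.1290126  0.033     ] 97.40842237254867
[0.51013447 0.04547146 0.012     ] 6.974425807238722
grasp [0.49343596 0.17632406] from centre 0.13190718434655072
from [0.5    0.1297 0.249 ] yaw 96.7 | shift-now cm [ 4.71 -0.1  22.1 ] | turn rad 0.0 | shift-after-turn [ 4.71 -0.11 22.1 ]
```

View pics/t2.png

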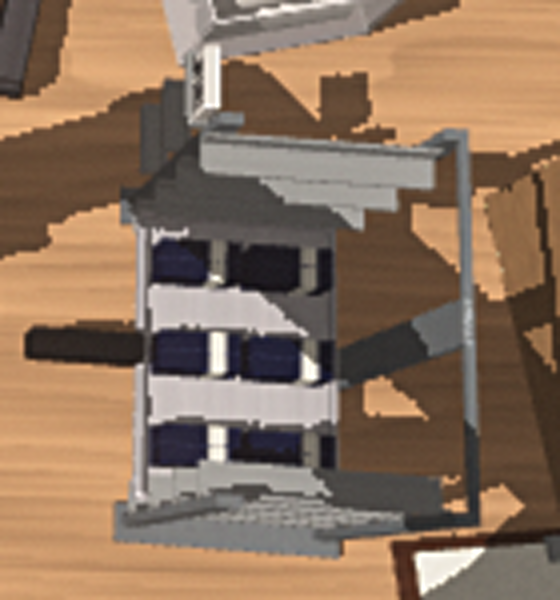

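>>> play_rows:
  moves:
    - [[0,-3.5,-0.66,-1.2,0],[0,-3.5,-0.66,-1.2,0],[0,-3.5,-0.66,-1.2,0],[0,-3.5,-0.66,-1.2,0],[0,-3.5,-0.66,-1.2,0],[0,-3.5,-0.66,-1.2,0],[0,-3.5,-0.66,-1.2,0],[0,-3.5,-0.66,-1.2,0],[0,-3.5,-0.66,-1.2,0],[0,-3.5,-0.66,-1.2,0]]

```text
time_s: 26.93
tool_pos: [0.4754, -0.2269, 0.3701]
eef_rot: [180.0, 0.0, 96.8]
force: [0.7, 0.5, 0.5]
grip_width: 0.0919
gripper_force: 0.0
```

>>> play_rows:
  moves:
    - [[0,-3.5,-0.66,-1.2,0],[0,-3.5,-0.66,-1.2,0],[0,-3.5,-0.66,-1.2,0],[0,-3.5,-0.66,-1.2,0],[0,0,0,0,0],[0,0,0,0,0],[0,0,0,0,0],[0,0,0,0,0],[0,0,0,0,0],[0,0,0,0,0]]

```text
time_s: 27.77
tool_pos: [0.4667, -0.3659, 0.417]
eef_rot: [-180.0, -0.0, 96.9]
force: [0.6, -0.0, -0.2]
grip_width: 0.0919
gripper_force: 0.0
```

```bash
python3 - <<'E'
from d import *
s=arm.sense(); c=cam("wrist"); cv2.imwrite("pics/w7.png",c[0][:,:,::-1]); save("pics/w7b.png",c[0],(80,0,560,260),1.66); np.savez("w7.npz",K=c[1],R=c[2],o=c[3]); print(s["tool_pos"],s["eef_rot"])
E
```

```text
[ 0.46668856 -0.36588435  0.41703533] [-1.79998133e+02 -4.03403366e-02  9.68897970e+01]
```

View pics/w7b.png

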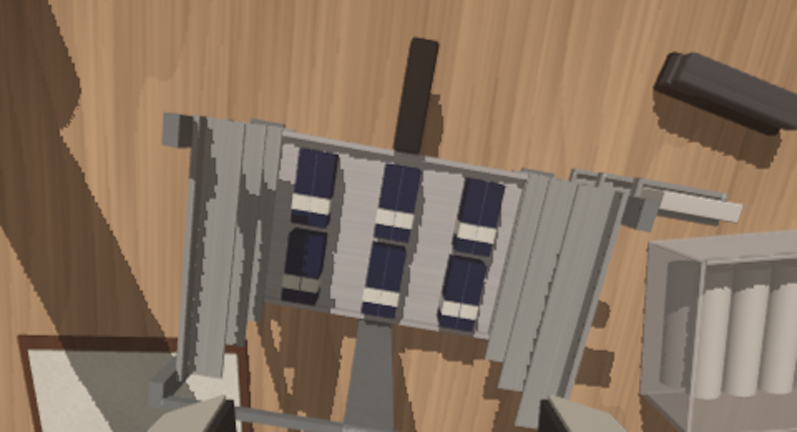

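The wrist view looks straight down on the rack. The front post tops are at crop (177,130) and (642,210), the tag's top strip at (700,207), and the lower tray's handle runs from (427,40) to (408,153).

```bash
python3 - <<'E'
from d import *
d=np.load("w7.npz"); a=(d["K"],d["R"],d["o"]); w=lambda u,v,z: ray(*a,(80+(u+.5)/1.66-.5,(v+.5)/1.66-.5),z)[:2]
fl,fr,rl=w(177,130,.25),w(642,210,.25),w(166,388,.25)
print("posts",fl,fr,rl,np.linalg.norm(fr-fl),np.linalg.norm(rl-fl),"mid",(fl+fr)/2,"yaw_y",np.degrees(np.arctan2(*(fr-fl)[::-1])))
he,ha=w(424,40,.068),w(408,153,.068); print("handle",he,ha,np.degrees(np.arctan2(*(ha-he)[::-1])))
tl,tr=w(283,131,.047),w(523,177,.047); print("tray front",tl,tr,np.linalg.norm(tr-tl),(tl+tr)/2,np.degrees(np.arctan2(*(tr-tl)[::-1])))
print("tag top ends",w(661,200,.24),w(742,210,.24))
E
```

```text
posts [ 0.35189496 -0.29147622] [ 0.59313572 -0.3022795 ] [ 0.34692525 -0.43354848] 0.2414825388777218 0.14215915316541927 mid [ 0.47251534 -0.29687786] yaw_y -2.56411550467561
handle [ 0.47645952 -0.20764634] [ 0.47512325 -0.29122059] -90.91602575945171
tray front [ 0.37009569 -0.28654092] [ 0.57602756 -0.29926609] 0.20632466156282478 [ 0.47306162 -0.2929035 ] -3.5359900902987884
tag top ends [ 0.60639201 -0.29648849] [ 0.6511589  -0.29643655]
```

>>> play_rows:
  moves:
    - [[0,3.57,0.61,0,0],[0,3.57,0.61,0.5,0],[0,3.57,0.61,1.3,0],[0,3.57,0.61,1.3,0],[0,3.57,0.61,1.3,0],[0,3.57,0.61,1.3,0],[0,3.57,0.61,1.3,0],[0,3.57,0.61,1.3,0],[0,3.57,0.61,1.3,0],[0,3.57,0.61,1.3,0]]

```text
time_s: 28.65
tool_pos: [0.4843, -0.0034, 0.308]
eef_rot: [179.9, 0.0, 96.8]
force: [0.1, -0.4, 0.7]
grip_width: 0.0918
gripper_force: 0.0
```

>>> play_rows:
  moves:
    - [[0,3.57,0.61,1.3,0],[0,3.57,0.61,1.3,0],[0,3.57,0.61,1.3,0],[0,3.57,0.61,1.3,0],[0,3.5,0.61,1.3,0],[0,0,0,1,0],[0,0,0,0,0],[0,0,0,0,0],[0,0,0,0,0],[0,0,0,0,0]]

```text
time_s: 29.48
tool_pos: [0.4948, 0.1732, 0.2341]
eef_rot: [179.9, 0.0, 96.6]
force: [0.1, 0.1, 0.8]
grip_width: 0.0917
gripper_force: 0.0
```

```bash
python3 d.py .4934 .1763 .028 97
```

```text
from [0.4948 0.1732 0.2341] yaw 96.6 | shift-now cm [ 0.32 -0.1  20.61] | turn rad -0.007 | shift-after-turn [ 0.32 -0.1  20.61]
```

>>> play_rows:
  moves:
    - [[0,0.32,-0.1,2,-0.007],[0,0,0,3,0],[0,0,0,3,0],[0,0,0,3,0],[0,0,0,3,0],[0,0,0,3,0],[0,0,0,2,0],[0,0,0,1.2,0],[0,0,0,0.4,0],[0,0,0,0,0]]
  squeeze: 60

```text
time_s: 30.32
tool_pos: [0.4929, 0.177, 0.0271]
eef_rot: [-180.0, 0.0, 97.1]
force: [-0.5, 0.5, 0.7]
grip_width: 0.0919
gripper_force: 0.0
```

>>> play_rows:
  moves:
    - [[1,0,0,0,0],[1,0,0,0,0],[1,0,0,0,0],[1,0,0,0,0],[1,0,0,0,0],[1,0,0,0,0],[1,0,0,0,0],[1,0,0,0,0],[1,0,0,0,0],[1,0,0,0,0]]

```text
time_s: 31.15
tool_pos: [0.4927, 0.1776, 0.0272]
eef_rot: [-180.0, -0.0, 97.2]
force: [-0.1, -1.1, 0.4]
grip_width: 0.0294
gripper_force: 0.0
```

>>> play_rows:
  moves:
    - [[1,0,0,0,0],[1,0,0,0,0],[1,0,0,0,0],[1,0,0,0,0],[1,0,0,0,0],[1,0,0,0,0],[1,0,0,0,0],[1,0,0,0,0],[1,0,0,0,0],[1,0,0,0,0]]

```text
time_s: 31.98
tool_pos: [0.4926, 0.1776, 0.0271]
eef_rot: [-180.0, 0.0, 97.2]
force: [-0.8, -0.2, -1.2]
grip_width: 0.0218
gripper_force: 60.0
```

>>> play_rows:
  moves:
    - [[1,0,0,-0.2,0],[1,0,0,-0.4,0],[1,0,0,-0.7,0],[1,0,0,-1,0],[1,0,0,-1.3,0],[1,0,0,-1.5,0],[1,0,0,-1.5,0],[1,0,0,-1.5,0],[1,0,0,-1.5,0],[1,0,0,-1.5,0]]

```text
time_s: 32.82
tool_pos: [0.4927, 0.1777, 0.14]
eef_rot: [179.9, -0.0, 97.2]
force: [0.1, 0.1, -1.9]
grip_width: 0.0215
gripper_force: 60.0
```

>>> play_rows:
  moves:
    - [[1,0,0,-1.5,0.01],[1,0,0,-1.5,0.02],[1,0,0,-1.5,0.025],[1,0,0,-1.5,0.025],[1,0,0,-1.5,0.025],[1,0,0,-1.5,0.025],[1,0,0,-1.5,0.02],[1,0,0,-1.2,0.015],[1,0,0,-0.8,0.005],[1,0,0,-0.4,0]]

```text
time_s: 33.65
tool_pos: [0.4931, 0.1778, 0.2692]
eef_rot: [179.9, -0.1, 87.4]
force: [-0.1, -0.1, -3.0]
grip_width: 0.0214
gripper_force: 60.0
```

>>> play_rows:
  moves:
    - [[1,0,0,-0.1,0],[1,0,0,0,0],[1,0,0,0,0],[1,0,0,0,0],[1,0,0,0,0],[1,0,0,0,0],[1,0,0,0,0],[1,0,0,0,0],[1,0,0,0,0],[1,0,0,0,0]]

```text
time_s: 34.48
tool_pos: [0.4927, 0.1776, 0.2682]
eef_rot: [-180.0, -0.0, 87.4]
force: [0.1, -0.0, -2.9]
grip_width: 0.0217
gripper_force: 60.0
```

```bash
python3 - <<'E'
from d import *
a=cam("scene")[0]; b=cam("wrist"); np.savez("w8.npz",K=b[1],R=b[2],o=b[3])
cv2.imwrite("pics/c8.png",np.vstack([cv2.resize(a[80:290,200:480],(600,450))[75:375],cv2.resize(b[0][:,:],(480,300)).repeat(1,1) if 0 else cv2.copyMakeBorder(cv2.resize(b[0],(480,300)),0,0,60,60,cv2.BORDER_CONSTANT)])[:,:,::-1])
go(.478,-.09,.267,87.4)
E
```

```text
from [0.4927 0.1776 0.2682] yaw 87.4 | shift-now cm [-26.8   -0.27   0.12] | turn rad 0.0 | shift-after-turn [-26.8   -0.26   0.12]
```

View pics/c8.png

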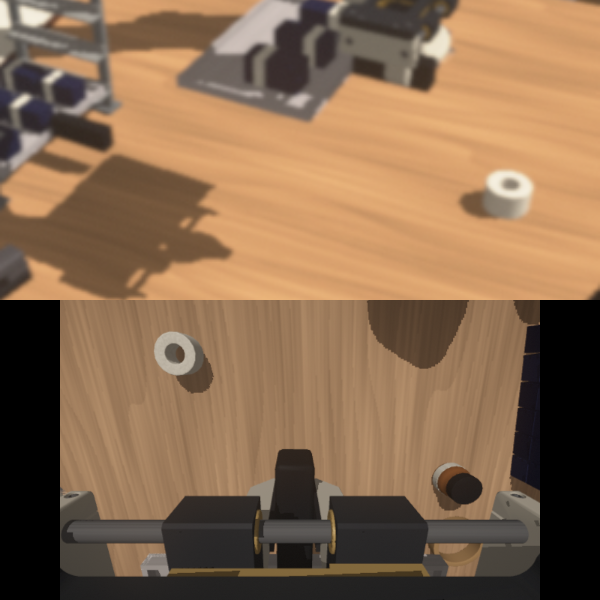

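The tray is up with its cartons still in it. Now I estimate the sag from the scene camera.

```bash
python3 - <<'E'
from d import *
c=cam("scene")[1:]; g=np.array([.4927,.1776]); 
for p in (0,2,4,6,8):
    a=np.radians(87.4); ux=-np.array([np.cos(a),np.sin(a),0])*np.cos(np.radians(p))+[0,0,-np.sin(np.radians(p))]; uy=np.array([np.sin(a),-np.cos(a),0]); uz=np.cross(ux,uy)
    G=np.array([*g,.2682]); f=lambda x,y,z:proj(*c,G+ux*(x+.132)+uy*y+uz*(z-.0271)).round(1)
    print(p,"lead +y",f(.075,.11,.012),"lead -y",f(.075,-.11,.012),"rear +y",f(-.075,.11,.012),"lead+y bottom",f(.075,.11,0))
E
```

```text
0 lead +y [280.2 149.7] lead -y [326. 109.] rear +y [342.7 166.8] lead+y bottom [280.5 154.4]
2 lead +y [280.7 152.6] lead -y [326.2 111.7] rear +y [342.9 167.6] lead+y bottom [281.2 157.3]
4 lead +y [281.2 155.5] lead -y [326.5 114.4] rear +y [343.1 168.5] lead+y bottom [281.9 160.2]
6 lead +y [281.9 158.4] lead -y [326.9 117. ] rear +y [343.4 169.4] lead+y bottom [282.7 163.1]
8 lead +y [282.6 161.3] lead -y [327.4 119.7] rear +y [343.7 170.2] lead+y bottom [283.6 166. ]
```

>>> play_rows:
  moves:
    - [[1,-0.3,0,0,0],[1,-0.7,0.12,0,0],[1,-1.2,0,0,0],[1,-1.6,0,0,0],[1,-2,0,0,0],[1,-2,0,0,0],[1,-2,0,0,0],[1,-2,0,0,0],[1,-2,0,0,0],[1,-2,0,0,0]]

```text
time_s: 35.47
tool_pos: [0.4863, 0.0172, 0.2683]
eef_rot: [-180.0, 0.0, 87.3]
force: [-0.0, 0.1, -3.5]
grip_width: 0.0212
gripper_force: 60.0
```

>>> play_rows:
  moves:
    - [[1,-2,0,0,0],[1,-2,0,0,0],[1,-2,0,0,0],[1,-1.8,0,0,0],[1,-1.3,0,0,0],[1,-0.8,0,0,0],[1,-0.4,0,0,0],[1,-0.2,0,0,0],[1,0,0,0,0],[1,0,0,0,0]]

```text
time_s: 36.3
tool_pos: [0.4821, -0.0844, 0.2682]
eef_rot: [-180.0, -0.0, 87.5]
force: [-0.2, 0.2, -2.8]
grip_width: 0.0221
gripper_force: 60.0
```

```bash
python3 - <<'E'
from d import *
a=cam("top"); b=cam("scene")
go(.4817,-.09,.267,87.4)
A=cv2.resize(a[0][140:300,360:520],(400,400),interpolation=cv2.INTER_CUBIC); B=cv2.resize(b[0][60:220,130:290],(400,400),interpolation=cv2.INTER_CUBIC)
cv2.imwrite("pics/c9.png",np.hstack([A,B])[:,:,::-1])
E
```

```text
from [ 0.4822 -0.0842  0.2682] yaw 87.5 | shift-now cm [-0.58 -0.02  0.12] | turn rad 0.002 | shift-after-turn [-0.58 -0.02  0.12]
```

View pics/c9.png

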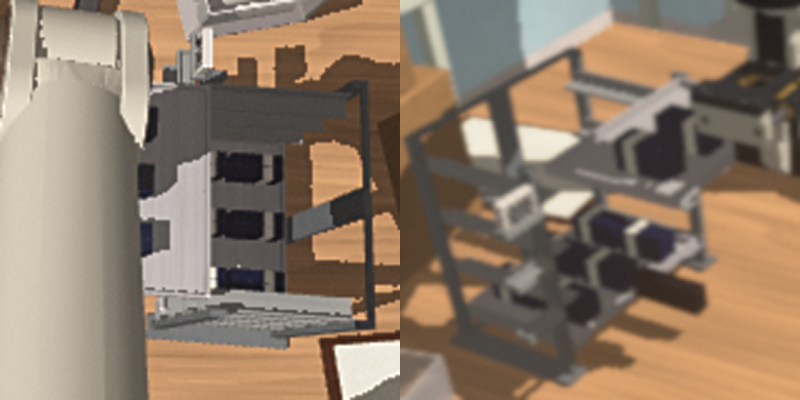

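The tray's leading edge is at the mouth, centred between the rails in the top view, rows 87 to 297 of the left half. I'll advance gently above the rails.

>>> play_rows:
  moves:
    - [[1,-0.3,0,0,0],[1,-0.5,0,0,0],[1,-0.7,0,0,0],[1,-0.8,0,0,0],[1,-0.8,0,0,0],[1,-0.8,0,0,0],[1,-0.6,0,0,0],[1,-0.4,0,0,0],[1,-0.1,0,0,0],[1,0,0,0,0]]

```text
time_s: 37.23
tool_pos: [0.4798, -0.1355, 0.2682]
eef_rot: [-180.0, -0.0, 87.4]
force: [0.5, 0.4, -2.4]
grip_width: 0.0214
gripper_force: 60.0
```

>>> play_rows:
  moves:
    - [[1,-0.3,0,0,0],[1,-0.7,0,0,0],[1,-1,0,0,0],[1,-1,0,0,0],[1,-1,0,0,0],[1,-1,0,0,0],[1,-1,0,0,0],[1,-0.7,0,0,0],[1,-0.3,0,0,0],[1,0,0,0,0]]

```text
time_s: 38.07
tool_pos: [0.4765, -0.2062, 0.2681]
eef_rot: [-180.0, 0.0, 87.3]
force: [-0.1, 0.4, -2.8]
grip_width: 0.022
gripper_force: 60.0
```

```bash
python3 - <<'E'
from d import *
s=arm.sense(); print(s["force"],s["torque"]); go(.475,-.238,.25,87.4)
b=cam("scene"); save("pics/s10.png",b[0],(130,60,290,220),3.7)
E
```

```text
[-0.1034912   0.36399429 -2.77652617] [0.18268102 0.08437055 0.02689951]
from [ 0.4765 -0.2062  0.2681] yaw 87.3 | shift-now cm [-3.19  0.    1.81] | turn rad -0.001 | shift-after-turn [-3.19 -0.    1.81]
```

View pics/s10.png

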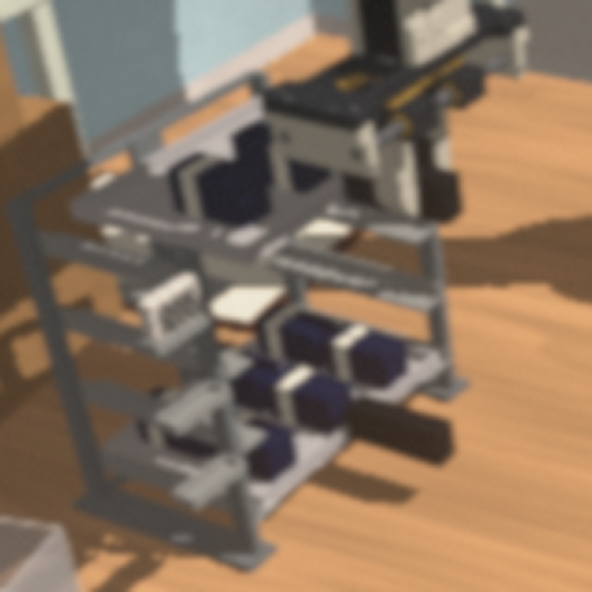

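>>> play_rows:
  moves:
    - [[1,0,0,0.3,0],[1,0,0,0.4,0],[1,0,0,0.4,0],[1,0,0,0.3,0],[1,0,0,0.2,0],[1,0,0,0.2,0],[1,0,0,0.1,0],[1,0,0,0.1,0],[1,0,0,0,0],[1,0,0,0,0]]

```text
time_s: 38.95
tool_pos: [0.4768, -0.2051, 0.2483]
eef_rot: [180.0, 0.0, 87.4]
force: [-0.0, 0.3, -2.5]
grip_width: 0.0214
gripper_force: 60.0
```

>>> play_rows:
  moves:
    - [[1,0,0,0.1,0],[1,0,0,0.1,0],[1,0,0,0.1,0],[1,0,0,0.1,0],[1,0,0,0.1,0],[1,0,0,0,0],[1,0,0,0,0],[1,0,0,0,0],[1,0,0,0,0],[1,0,0,0,0]]

```text
time_s: 39.78
tool_pos: [0.4767, -0.2051, 0.2433]
eef_rot: [180.0, 0.0, 87.4]
force: [0.5, -0.3, -3.0]
grip_width: 0.0217
gripper_force: 60.0
```

>>> play_rows:
  moves:
    - [[1,-0.3,0,0,0],[1,-0.5,0,0,0],[1,-0.5,0,0,0],[1,-0.5,0,0,0],[1,-0.4,0,0,0],[1,-0.3,0,0,0],[1,-0.2,0,0,0],[1,0,0,0,0],[1,0,0,0,0],[1,0,0,0,0]]

```text
time_s: 40.62
tool_pos: [0.4755, -0.2318, 0.2432]
eef_rot: [-180.0, -0.0, 87.4]
force: [-0.2, -0.0, -3.5]
grip_width: 0.0215
gripper_force: 60.0
```

>>> play_rows:
  moves:
    - [[1,-0.15,0,0,0],[1,-0.15,0,0,0],[1,-0.15,0,0,0],[1,-0.15,0,0,0],[1,0,0,0,0],[1,0,0,0,0],[1,0,0,0,0],[1,0,0,0,0],[1,0,0,0,0],[1,0,0,0,0]]

```text
time_s: 41.45
tool_pos: [0.4752, -0.2379, 0.2432]
eef_rot: [-180.0, -0.0, 87.4]
force: [-0.9, -0.5, -2.2]
grip_width: 0.0217
gripper_force: 60.0
```

>>> play_rows:
  moves:
    - [[1,0,0,0.1,0],[1,0,0,0,0],[1,-0.1,0,0,0],[1,-0.1,0,0,0],[1,-0.1,0,0,0],[1,-0.1,0,0,0],[1,0,0,0,0],[1,0,0,0,0],[1,0,0,0,0],[1,0,0,0,0]]

```text
time_s: 42.28
tool_pos: [0.4753, -0.2395, 0.2422]
eef_rot: [-180.0, -0.2, 87.5]
force: [0.4, 7.6, 0.4]
grip_width: 0.0215
gripper_force: 60.0
```

>>> play_rows:
  moves:
    - [[1,-0.1,0,0,0],[1,-0.1,0,0,0],[1,-0.1,0,0,0],[1,0,0,0,0],[1,0,0,0,0],[1,0,0,0,0],[1,0,0,0,0],[1,0,0,0,0],[1,0,0,0,0],[1,0,0,0,0]]

```text
time_s: 43.12
tool_pos: [0.4754, -0.2395, 0.2421]
eef_rot: [-179.9, -0.4, 87.6]
force: [-2.1, 15.1, 4.3]
grip_width: 0.0218
gripper_force: 60.0
```

Contact at y=-0.2395 with 15 N means the tray is home. I'll relax the push, release and rise.

>>> play_rows:
  moves:
    - [[1,0.3,0,0,0],[1,0.3,0,0,0],[1,0,0,0,0],[1,0,0,0,0],[0.4,0,0,0,0],[0.4,0,0,0,0],[0.4,0,0,0,0],[0.4,0,0,0,0],[0.4,0,0,0,0],[0.4,0,0,0,0]]
  squeeze: 30

```text
time_s: 43.95
tool_pos: [0.4752, -0.2392, 0.2423]
eef_rot: [180.0, 0.0, 87.4]
force: [0.1, -0.3, 0.2]
grip_width: 0.0539
gripper_force: 0.0
```

>>> play_rows:
  moves:
    - [[0.4,0,0,0,0],[0.4,0,0,0,0],[0.4,0,0,-0.5,0],[0.4,0,0,-1,0],[0.4,0,0,-2,0],[0.4,0,0,-3,0],[0.4,0,0,-3,0],[0,2,0,-2,0],[0,3,0,0,0],[0,3,0,0,0]]

```text
time_s: 44.78
tool_pos: [0.4796, -0.1595, 0.3603]
eef_rot: [179.7, 0.1, 87.3]
force: [0.7, 0.8, -0.8]
grip_width: 0.0708
gripper_force: 0.0
```

```bash
python3 - <<'E'
from d import *
a=cam("top"); b=cam("scene")
go(.49,.43,.25,165)
A=cv2.resize(a[0][140:300,360:520],(400,400),interpolation=cv2.INTER_CUBIC); B=cv2.resize(b[0][60:220,130:290],(400,400),interpolation=cv2.INTER_CUBIC)
cv2.imwrite("pics/c11.png",np.hstack([A,B])[:,:,::-1])
save("pics/t11.png",a[0],(140,170,260,270),5)
E
```

```text
from [ 0.4799 -0.1535  0.3589] yaw 87.9 | shift-now cm [58.34 -1.16 10.89] | turn rad -1.346 | shift-after-turn [14.13 56.62 10.89]
```

View pics/c11.png

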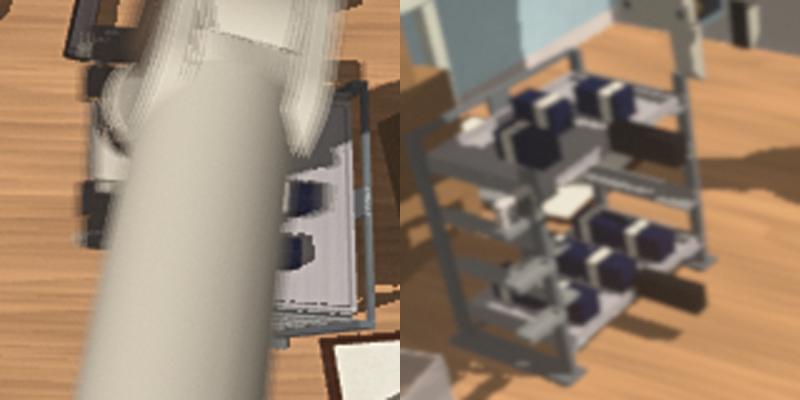

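The tray is home on the top pair with all three cartons flat in it. My picture budget is used up, so I'll measure from here on numerically. Next I go to the scanner.

>>> play_rows:
  moves:
    - [[0,3.6,-0.07,0.6,0],[0,3.6,-0.07,0.6,0],[0,3.6,-0.07,0.6,0],[0,3.6,-0.07,0.6,0],[0,3.6,-0.07,0.6,0],[0,3.6,-0.07,0.6,0],[0,3.6,-0.07,0.6,0],[0,3.6,-0.07,0.6,0],[0,3.6,-0.07,0.6,0],[0,3.6,-0.07,0.6,0]]

```text
time_s: 45.72
tool_pos: [0.4883, 0.2021, 0.2979]
eef_rot: [179.9, -0.0, 87.4]
force: [0.6, -0.8, 0.2]
grip_width: 0.0917
gripper_force: 0.0
```

>>> play_rows:
  moves:
    - [[0,3.6,-0.07,0.8,0],[0,3.6,-0.07,0.8,0],[0,3.6,-0.07,0.8,0],[0,3.6,-0.07,0.8,0],[0,3.6,-0.07,0.8,0],[0,3.6,-0.07,0.8,0],[0,0,0,0,-0.12],[0,0,0,0,-0.12],[0,0,0,0,-0.12],[0,0,0,0,-0.12]]

```text
time_s: 46.55
tool_pos: [0.494, 0.4168, 0.2495]
eef_rot: [180.0, 0.0, 115.3]
force: [0.2, 0.8, 0.1]
grip_width: 0.0919
gripper_force: 0.0
```

>>> play_rows:
  moves:
    - [[0,0,0,0,-0.12],[0,0,0,0,-0.12],[0,0,0,0,-0.12],[0,0,0,0,-0.12],[0,0,0,0,-0.12],[0,0,0,0,-0.12],[0,0,0,0,-0.11],[0,0,0,0,0],[0,0,0,0,0],[0,0,0,0,0]]

```text
time_s: 47.38
tool_pos: [0.4939, 0.4165, 0.2495]
eef_rot: [180.0, 0.0, 162.3]
force: [-0.5, -0.7, -0.2]
grip_width: 0.0917
gripper_force: 0.0
```

```bash
python3 - <<'E'
from d import *
c=cam("wrist"); s=arm.sense(); print(s["tool_pos"],s["eef_rot"],s["joints"].round())
i=c[0]; uv=proj(*c[1:],[.487,.433,.042]); print(uv)
# coarse mask picture as text: G bright grey, d dark neutral, Y yellow, . wood
I=i.astype(int)
for v in range(4,300,8):
    print("".join(("Y" if a[0]>150 and a[2]<.5*a[0] and a[1]>.72*a[0] else "." if a[2]<=.64*a[0] and a[0]>70 else "G" if a.sum()>240 else "g" if a.sum()>150 else "d") for a in I[v,60:580:6]))
E
```

```text
[0.49379684 0.41661935 0.24944674] [1.79997527e+02 2.06310079e-02 1.62307577e+02] [-19.  30. -33.  89.  17.  66.  17.]
[327.04803808 158.67400037]
.....................................................................................dd
.....................................................................................dd
......................................................................................d
........GGGGGG.........................................................................
.......GGGGGGGGG.......................................................................
......GGGGGGGGGGGG.....................................................................
......GGGGGG.GGGGG.....................................................................
......GGGGGG.GGGGG......................dddddddddddddd.................................
.......GGGGGGGGGGG......................dddddddddddddd.................................
........GGGGGGGGGG......................dddddddddddddd.................................
..........GGGGGGG.......................dddddddddddddd...................
[... 1602 characters left out ...]
.....................................ddddddddddddd..................................
.......................GGGd...............................dGGGG.....................gdd
....................GGGGGdd...............................ddGGGGGG.................dddd
..................GGGGGGgddg..............................dddGGGGGG..............dddddd
ddddddddddddddg..GGGGGGGdddd..............................ddddGGGGGG...dddddddddddddddd
ddddddddddddddd.GGGGGGGdddd...............................ddddgGGGGGG..dddddddddddddddd
ddddddddddd...dGGGGGGGddddd...............................dddddgGGGGGGd...ddddddddddddd
dddddddddd.....ggggggddddd.................................dddddggggggdgg..dddddddddddd
```

```bash
cat > scan.py <<'E'
from d import *
def fit():
    c=cam("wrist"); I=c[0].astype(int); S=I.sum(2); n=I[...,2]>.64*I[...,0]
    syn=lambda m:np.dstack([np.where(m,0,255),0*m,np.where(m,255,0)]).astype(np.uint8)
    def f(m,dims,z0,yaws=0):
        m=m.copy(); m[245:]=0; m[:,:260]=0; m[:,430:]=0
        u=np.argwhere(m).mean(0)[::-1]; g=ray(*c[1:],u,z0)
        return boxfit((syn(m),*c[1:]),u,g[:2],dims=dims,z0=z0,r=130)
    b=f(n&(S>240),(.11,.03,.0001),.042); p=f((n|(S<210)),(.21,.09,.0001),.006)
    print("body",b,"pad",p)
    y=np.radians((b[0][2]+90)%180-90); print("scanner mid",b[0][:2]+.02*np.array([np.cos(y),np.sin(y)]),"yaw",np.degrees(y))
if __name__=="__main__": fit()
E
python3 scan.py; cat > fixw.py <<'E'
E
rm fixw.py
```

```text
body (array([  0.4796,   0.4499, -14.4448]), np.float64(0.882)) pad (array([  0.4945,   0.4448, -17.7123]), np.float64(0.983))
scanner mid [0.49896777 0.44491106] yaw -14.444799999999999
```

```bash
python3 d.py .499 .445 .032 164.5
```

```text
from [0.4937 0.4167 0.2494] yaw 162.3 | shift-now cm [ 0.36  2.86 21.74] | turn rad -0.038 | shift-after-turn [ 0.25  2.87 21.74]
```

>>> play_rows:
  moves:
    - [[0,0.36,2.86,0,-0.038],[0,0,0,1,0],[0,0,0,3,0],[0,0,0,3,0],[0,0,0,3,0],[0,0,0,3,0],[0,0,0,1,0],[0,0,0,0,0],[0,0,0,0,0],[0,0,0,0,0]]
  squeeze: 40

```text
time_s: 48.32
tool_pos: [0.4995, 0.4465, 0.1114]
eef_rot: [179.8, 0.1, 164.6]
force: [0.9, 0.8, 0.0]
grip_width: 0.0919
gripper_force: 0.0
```

```bash
python3 d.py .499 .445 .032 164.5; python3 - <<'E'
from d import *
I=cam("wrist")[0].astype(int)
for v in range(4,300,10):
    print("".join(("Y" if a[0]>150 and a[2]<.5*a[0] and a[1]>.72*a[0] else "." if a[2]<=.64*a[0] and a[0]>70 else "G" if a.sum()>240 else "g" if a.sum()>150 else "d") for a in I[v,160:480:6]))
E
```

```text
from [0.4995 0.4465 0.1114] yaw 164.6 | shift-now cm [ 0.01 -0.16  7.94] | turn rad 0.003 | shift-after-turn [ 0.01 -0.16  7.94]
......................................................
......................................................
......................................................
......................................................
...............dgdddddddddddddddddddgg................
...............gddddddddddddddddddddgg................
...............ddddddddddddddddddddddd................
...............gdddddddddddddddddddddg................
...............dddddddddddddddddddddd.................
...............dddddddddddddddddddddd.................
...............ddddddGGGGGGGGdddddddd.................
...............ddddddGGGGGGGGdddddddd.................
...............gdddddGGGGGGGGdddddddd.................
...............ddddddGGGGGGGGdddddddg.................
...............ddddddGGGGGGGGddddddd..................
...............ddddddGGGGGGGGddddddd..................
...............ddddddGGGGGGGGddddddd..................
...............ddddddGGGGGGGGddddddd..................
...............ddddddgGGGGGGGddddddd..................
...............ddddddgGGGGGGGddddddg..................
...............ddddddgGGGGGGGdddddd...................
...............dddddddGGGGGGGdddddd...................
...............dddddddGGGGGGGdddddd...................
...............dddddddGGGGGGGdddddd...................
......GGGGd....dddddddGG.YYGgdddddd......dgGGG........
...GGGGGgdd....dddddddgg...ggdddddd......ddgGGGGG.....
.GGGGGGgddd....dddddddgggggggddddd.......dddgGGGGGG...
GGGGGGgdddd....ddddddddddddddddddd.......ddddgGGGGGGG.
GGGGGddddd.....ddddddddddddddddddd........dddddGGGGGGG
gggggggggggggggggggggggggggggggggggggggggggggggggggggd
```

```bash
python3 - <<'E'
from d import *
c=cam("wrist"); I=c[0].astype(int); S=I[:,300:316].sum((1,2))/16
e=[v for v in range(80,285) if (S[v]>200)!=(S[v-1]>200)]; print(e,S[e].round())
H=R.from_euler("z",164.6,degrees=True).as_matrix(); s=arm.sense()
for v in e:
    p=ray(*c[1:],(308,v),.042); d=p[:2]-s["tool_pos"][:2]; print(v,p.round(4),"along scanner x",-(d@[np.cos(np.radians(164.6)),np.sin(np.radians(164.6))]))
E
```

```text
[96, 264] [204. 197.]
96 [0.4249 0.4637 0.042 ] along scanner x -0.07667836534281772
264 [0.5292 0.4345 0.042 ] along scanner x 0.031596422111613086
```

>>> play_rows:
  moves:
    - [[0,0.2,-0.16,1,0],[0,0,0,2,0],[0,0,0,2,0],[0,0,0,1.5,0],[0,0,0,0.9,0],[0,0,0,0.5,0],[0,0,0,0,0],[0,0,0,0,0],[1,0,0,0,0],[1,0,0,0,0]]

```text
time_s: 49.25
tool_pos: [0.4968, 0.4448, 0.0313]
eef_rot: [179.9, 0.0, 164.7]
force: [0.1, -0.3, -0.1]
grip_width: 0.0829
gripper_force: 0.0
```

>>> play_rows:
  moves:
    - [[1,0,0,0,0],[1,0,0,0,0],[1,0,0,0,0],[1,0,0,0,0],[1,0,0,0,0],[1,0,0,0,0],[1,0,0,0,0],[1,0,0,0,0],[1,0,0,0,0],[1,0,0,0,0]]

```text
time_s: 50.08
tool_pos: [0.4963, 0.4442, 0.0302]
eef_rot: [180.0, -0.0, 164.7]
force: [0.6, 0.1, -0.5]
grip_width: 0.0297
gripper_force: 39.7
```

>>> play_rows:
  moves:
    - [[1,0,0,0,0],[1,0,0,0,0],[1,0,0,0,0],[1,0,0,0,0],[1,0,0,-0.5,0],[1,0,0,-1,0],[1,0,0,-2,0],[1,0,0,-2.5,0],[1,0,0,-2.5,0],[1,0,0,-2.5,0]]

```text
time_s: 50.92
tool_pos: [0.496, 0.444, 0.142]
eef_rot: [-180.0, -0.0, 164.7]
force: [0.6, -0.2, -1.5]
grip_width: 0.0299
gripper_force: 39.6
```

>>> play_rows:
  moves:
    - [[1,0,0,-2.5,0],[1,0,0,-2.5,0],[1,0,0,-2,0],[1,0,0,-2,0],[1,0,0,0,0],[1,0,0,0,0],[1,0,0,0,0],[1,0,0,0,0],[1,0,0,0,0],[1,0,0,0,0]]

```text
time_s: 51.75
tool_pos: [0.4958, 0.4437, 0.2289]
eef_rot: [-179.9, -0.1, 164.7]
force: [0.6, -0.3, -2.2]
grip_width: 0.03
gripper_force: 39.6
```

```bash
python3 d.py .6345 -.143 .233 87.4; python3 d.py .52 .2 .233 87.4; python3 - <<'E'
from d import *
I=cam("wrist")[0].astype(int)
for v in range(4,300,12):
    print("".join(("Y" if a[0]>150 and a[2]<.5*a[0] and a[1]>.72*a[0] else "." if a[2]<=.64*a[0] and a[0]>70 else "G" if a.sum()>240 else "g" if a.sum()>150 else "d") for a in I[v,160:480:8]))
E
```

```text
from [0.4958 0.4437 0.2289] yaw 164.7 | shift-now cm [-28.89 -52.91  -0.41] | turn rad 1.349 | shift-after-turn [-57.98  16.52  -0.41]
from [0.4958 0.4437 0.2289] yaw 164.7 | shift-now cm [ -8.78 -22.86  -0.41] | turn rad 1.349 | shift-after-turn [-24.23   3.52  -0.41]
........................................
........................................
........................................
........................................
........................................
...............ddddddddddd..............
...............ddddddddddd..............
...............ddddddddddd..............
...............ddddddddddd..............
...............gGGGGGGGddd..............
..............GGGGGGGGGGdg..............
..............gGGGGGGGGGd...............
..............gGGGGGGGGGd...............
..............gGGGGGGGGGd...............
..............gGGGGGGGGGd...............
..............gGGGGGGGGGd...............
..............gGGGGGGGGGd...............
..............gGGGGGGGGGd...............
..............gGGGGGGGGGg...............
..............gGGGGGGGGG................
.............GGGGGGGGGGGGGG.............
...........GGGGGGgGgGGggGGGGG...........
ddddddddddddGGggggggggggdGGddddddddddddd
ddddddddddd.GGdgggggggggdGG.dddddddddddd
ddddddddddd.ggdgggggggggdgg.dddddddddddd
```

>>> play_rows:
  moves:
    - [[1,0,0,0,0.05],[1,0,0,0,0.1],[1,0,0,0,0.11],[1,0,0,0,0.11],[1,0,0,0,0.11],[1,0,0,0,0.11],[1,0,0,0,0.11],[1,0,0,0,0.11],[1,0,0,0,0.11],[1,0,0,0,0.11]]

```text
time_s: 52.63
tool_pos: [0.496, 0.4441, 0.2297]
eef_rot: [-180.0, 0.0, 105.3]
force: [-0.3, 0.1, -0.7]
grip_width: 0.0297
gripper_force: 39.6
```

>>> play_rows:
  moves:
    - [[1,0,0,0,0.11],[1,0,0,0,0.11],[1,0,0,0,0.07],[1,0,0,0,0.03],[1,-1,0.3,0,0],[1,-2,0.6,0,0],[1,-3,0.85,0,0],[1,-3,0.85,0,0],[1,-3,0.85,0,0],[1,-3,0.85,0,0]]

```text
time_s: 53.47
tool_pos: [0.5323, 0.2899, 0.2299]
eef_rot: [-180.0, 0.0, 87.4]
force: [1.3, 0.4, -0.9]
grip_width: 0.0301
gripper_force: 39.6
```

>>> play_rows:
  moves:
    - [[1,-3,0.85,0,0],[1,-3,0.85,0,0],[1,-3,0.85,0,0],[1,-3,0.85,0,0],[1,-3,0.85,0,0],[1,-3,0.85,0,0],[1,-3,0.85,0,0],[1,-3,0.85,0,0],[1,-2,0.6,0,0],[1,-1,0.3,0,0]]

```text
time_s: 54.3
tool_pos: [0.5965, 0.0134, 0.2299]
eef_rot: [-180.0, 0.1, 87.0]
force: [-0.0, 0.5, -1.8]
grip_width: 0.0296
gripper_force: 39.6
```

```bash
python3 d.py .6345 -.143 .231 87.4
```

```text
from [0.5965 0.0134 0.2299] yaw 87.0 | shift-now cm [-15.42   4.6   -0.11] | turn rad -0.006 | shift-after-turn [-15.45   4.5   -0.11]
```

>>> play_rows:
  moves:
    - [[1,-1.5,0.5,0,-0.006],[1,-2.5,0.7,0,0],[1,-2.5,0.7,0,0],[1,-2.5,0.7,0,0],[1,-2.5,0.7,0,0],[1,-2,0.6,0,0],[1,-1.2,0.4,0,0],[1,-0.5,0.15,0,0],[1,0,0,0,0],[1,0,0,0,0]]

```text
time_s: 55.13
tool_pos: [0.6344, -0.1329, 0.2299]
eef_rot: [-180.0, -0.1, 87.7]
force: [-0.4, -0.2, -2.0]
grip_width: 0.03
gripper_force: 39.6
```

```bash
python3 d.py .6345 -.143 .231 87.4; python3 - <<'E'
from d import *
# tag seen from scene camera: white blob centroid vs expected projection of the face
c=cam("scene"); e=proj(*c[1:],[.6275,-.298,.225]); u,v=e.round().astype(int); I=c[0].astype(int)[v-14:v+15,u-16:u+17]
m=(I.min(2)>150); p=np.argwhere(m); print(e, m.sum(), p.mean(0)[::-1]+[u-16,v-14])
print(proj(*c[1:],[.6345+.0034,-.143-.075,.225]))
E
```

```text
from [ 0.6344 -0.1329  0.2299] yaw 87.7 | shift-now cm [-1.01  0.05 -0.11] | turn rad 0.006 | shift-after-turn [-1.01  0.06 -0.11]
[175.04752662 143.00497017] 105 [180.36190476 135.0952381 ]
[200.39103029 152.45245907]
```

>>> play_rows:
  moves:
    - [[1,-0.5,0,0,0],[1,-0.5,0,0,0],[1,0,0,0,0],[1,0,0,0,0],[1,0,0,0,0],[1,0,0,0,0],[1,0,0,0,0],[1,0,0,0,0],[1,0,0,0,0],[1,0,0,0,0]]

```text
time_s: 56.02
tool_pos: [0.6342, -0.1447, 0.2302]
eef_rot: [-180.0, -0.0, 87.7]
force: [-0.1, 0.4, -1.4]
grip_width: 0.0297
gripper_force: 39.6
```

>>> play_rows:
  moves:
    - [[1,0,0,0,0],[1,0,0,0,0],[1,0,0,0,0],[1,0,0,0,0],[1,0,0,0,0],[1,0,0,0,0],[1,0,0,0,0],[1,0,0,0,0],[1,0,0,0,0],[1,0,0,0,0]]

```text
time_s: 56.85
tool_pos: [0.6342, -0.1447, 0.2302]
eef_rot: [-180.0, -0.0, 87.7]
force: [0.6, 0.8, -0.7]
grip_width: 0.0302
gripper_force: 39.6
```

```bash
python3 - <<'E'
from d import *
print(arm.sense()["tool_pos"])
# barcode tag: print text map of scene around the tag to re-check its position
c=cam("scene"); I=c[0].astype(int)
for v in range(128,162,2): print(v,"".join("W" if a.min()>150 else "d" if a.sum()<200 else "-" for a in I[v,160:215]))
for q in ([.022,.015],[-.022,.015],[-.022,-.015],[.022,-.015]): print(proj(*c[1:],[.6275+q[0],-.298-.045*q[0],.225+q[1]]).round(1))
E
```

```text
[ 0.63419466 -0.14472998  0.2301879 ]
128 --------WWWWWWWW-------------WWWWWWWWWW----dddddddddddd
130 -------------------------WWWWWWWWWWWW----ddddddddd--ddd
132 -------------------------WWWWWW-------ddddddddd----dddd
134 -------------------WWW------------ddddddddddddddddddddd
136 ---------------WWWWWWW---dddddddddddddddddddddddddddddd
138 d-----------WWWWWWWW---dddddddddddddddddddddddddddddddd
140 d---------WWWWWW-----dddddddddddddddddddddddddddddddddd
142 dddddd-----------dd---ddddddddddddddddddddddddddddddddd
144 --d-dd--------dddd----------ddddddddddddddddddddddddddd
146 --------------dddd-----------------dddddddddddddddddd--
148 --------------dddd------------------------ddddddddd----
150 -----------------------------------------------------W-
152 ----------------------------------------------------WWW
154 -------------------------------------------------------
156 -------------------------------------------------------
158 -------------------------------------------------------
160 -------------------------------------ddddddd-----------
[167.2 141.7]
[180.1 133.2]
[182.6 144.3]
[169.9 152.9]
```

The tag sits where predicted and the scanner was held still for over 1.5 s. Now I return it.

>>> play_rows:
  moves:
    - [[1,0,0,0,0],[1,0,0,0,0],[1,0,0,0,0],[1,1,-0.3,0,0],[1,2,-0.6,0,0],[1,3,-0.85,0,0],[1,3,-0.85,0,0],[1,3,-0.85,0,0],[1,3,-0.85,0,0],[1,3,-0.85,0,0]]

```text
time_s: 57.73
tool_pos: [0.5892, 0.0395, 0.2304]
eef_rot: [180.0, -0.0, 87.7]
force: [0.4, 0.4, -1.0]
grip_width: 0.03
gripper_force: 39.6
```

>>> play_rows:
  moves:
    - [[1,3,-0.85,0,0],[1,3,-0.85,0,0],[1,3,-0.85,0,0],[1,3,-0.85,0,0],[1,3,-0.85,0,0],[1,3,-0.85,0,0],[1,3,-0.85,0,0],[1,3,-0.85,0,0],[1,3,-0.85,0,0],[1,3,-0.85,0,0]]

```text
time_s: 58.57
tool_pos: [0.5161, 0.3425, 0.2304]
eef_rot: [180.0, -0.0, 87.7]
force: [1.3, -0.0, -0.6]
grip_width: 0.0299
gripper_force: 39.6
```

>>> play_rows:
  moves:
    - [[1,3,-0.85,0,0],[1,3,-0.85,0,0],[1,2,-0.6,0,0],[1,1,-0.3,0,0],[1,0,0,0,-0.06],[1,0,0,0,-0.11],[1,0,0,0,-0.11],[1,0,0,0,-0.11],[1,0,0,0,-0.11],[1,0,0,0,-0.11]]

```text
time_s: 59.4
tool_pos: [0.4953, 0.4304, 0.2301]
eef_rot: [-180.0, 0.1, 122.9]
force: [-0.0, -0.3, -1.9]
grip_width: 0.03
gripper_force: 39.6
```

>>> play_rows:
  moves:
    - [[1,0,0,0,-0.11],[1,0,0,0,-0.11],[1,0,0,0,-0.11],[1,0,0,0,-0.11],[1,0,0,0,-0.11],[1,0,0,0,-0.11],[1,0,0,0,-0.06],[1,0,0,0,0],[1,0,0,0,0],[1,0,0,0,0]]

```text
time_s: 60.23
tool_pos: [0.4953, 0.4309, 0.2302]
eef_rot: [-180.0, 0.0, 163.7]
force: [-0.4, 0.7, -1.0]
grip_width: 0.03
gripper_force: 39.6
```

```bash
python3 d.py .496 .4445 .0312 164
```

```text
from [0.4953 0.4309 0.2302] yaw 163.7 | shift-now cm [ 0.32  1.32 19.9 ] | turn rad -0.005 | shift-after-turn [ 0.31  1.33 19.9 ]
```

>>> play_rows:
  moves:
    - [[1,0.32,1.32,0,0],[1,0,0,1.5,0],[1,0,0,2.5,0],[1,0,0,2.5,0],[1,0,0,2.5,0],[1,0,0,2.5,0],[1,0,0,2.5,0],[1,0,0,2.5,0],[1,0,0,1.5,0],[1,0,0,0.8,0]]

```text
time_s: 61.07
tool_pos: [0.4947, 0.4437, 0.0396]
eef_rot: [-179.8, -0.1, 163.8]
force: [0.4, -0.4, -1.7]
grip_width: 0.0296
gripper_force: 39.6
```

>>> play_rows:
  moves:
    - [[1,0,0,0.5,0],[1,0,0,0.3,0],[1,0,0,0.2,0],[1,0,0,0.1,0],[1,0,0,0,0],[1,0,0,0,0],[0.4,0,0,0,0],[0.4,0,0,0,0],[0.4,0,0,0,0],[0.4,0,0,0,0]]

```text
time_s: 61.9
tool_pos: [0.496, 0.4452, 0.0316]
eef_rot: [180.0, 0.0, 163.8]
force: [-0.1, -0.0, -0.2]
grip_width: 0.0521
gripper_force: 0.0
```

>>> play_rows:
  moves:
    - [[0.4,0,0,0,0],[0.4,0,0,0,0],[0.4,0,0,0,0],[0.4,0,0,-1,0],[0.4,0,0,-3,0],[0,0,0,-4,0],[0,0,0,-4,0],[0,0,0,-4,0],[0,0,0,-4,0],[0,0,0,-2,0]]

```text
time_s: 62.73
tool_pos: [0.4968, 0.447, 0.2582]
eef_rot: [179.6, 0.2, 163.9]
force: [0.5, 1.4, 0.5]
grip_width: 0.0834
gripper_force: 0.0
```

>>> play_rows:
  moves:
    - [[0,0,0,0,0],[0,0,0,0,0],[0,0,0,0,0],[0,0,0,0,0],[0,0,0,0,0],[0,0,0,0,0],[0,0,0,0,0],[0,0,0,0,0],[0,0,0,0,0],[0,0,0,0,0]]

```text
time_s: 63.57
tool_pos: [0.4957, 0.4451, 0.2511]
eef_rot: [-180.0, -0.0, 163.9]
force: [-0.2, -0.4, 0.2]
grip_width: 0.0919
gripper_force: 0.0
```

```bash
python3 scan.py; python3 - <<'E'
from h import *
t=cam("top")
# cartons in the racked tray: fit at floor height .218
x=np.array([-.0454,-.999]); y=np.array([.999,-.0454])
for ty in (.06,0,-.06):
    g=np.array([.469,-.37])-.02*x+ty*y; uv=proj(*t[1:],[*g,.234]); print(uv.round(),t[0][int(uv[1]),int(uv[0])])
u0=430
for v in range(150,285,4): print(v,"".join("." if a[2]<=.64*a[0] else "B" if a.sum()<200 and a[2]>a[0] else "W" if a.min()>170 else "g" for a in t[0].astype(int)[v,400:530:2]))
E
```

```text
body (array([  0.4788,   0.451 , -13.6708]), np.float64(0.888)) pad (array([  0.494 ,   0.4449, 162.0802]), np.float64(0.981))
scanner mid [0.49823339 0.44627314] yaw -13.6708
[465. 195.] [37 35 54]
[466. 218.] [104  97  97]
[466. 241.] [125 118 106]
150 .................WWggggggggggggggggg.............................
154 .................WgggWWg.........................................
158 ..................gggWW..........................................
162 ...............ggggggWW..........................................
166 .............gggggggWWW..........................................
170 .............ggggggggggggg.......................................
174 .............ggggggggggggggggggg.................ggggg...........
178 .............ggg.gggggWgggWWWWgWgggggggggggggggggggggg...........
182 .............gggggggggWgWWWWWWWWWWWWWWWWWWggggggggg.gg...........
186 ..........g..gggggggggWgWWWWWWWWWWWWWWWWWWWWWWWWWgg.gg...........
190 ..........ggggggggggggWgWWWgBBBBBBBBWWWBBggWWWWWWgg.gg...........
194 ..........ggggggggggggWWWWWBBBBBBBBBWWWBBggWWWWWWgg.gg...........
198 .....
[... 830 characters left out ...]

246 ............WggBBBBBBgggggggBggggBBBBBBBBggggggggggg.gg..........
250 ............WgBBBBBBBgggggggggggggggggggggggggggWWgg.gg..........
254 ............WgBBBBBBgggggggggggggggggggggggggggggWgg.gg..........
258 ............WgWWWgggggggggggggggggggggggggggggggWWgg.gg..........
262 ...........gWggggggggggggggggggggggggggggggggggggggg.gg..........
266 .........gggggggggggggggggggggggggggggggggggggggggg..gg..........
270 .........gggggggggggggggggggggggggggggggggggggggggggggg..........
274 .........ggggggggggggggggggggggggggggggggg.....................gg
278 .............................ggggggggg.........gggWWWWWWWWWWWWWWg
282 ...............................................ggWWWWWWWWWWWWWWWW
```

Scanner is back on its pad. The middle carton looks shifted towards the tray's back edge, so I'll check its pose from both cameras.

```bash
python3 - <<'E'
from h import *
t=cam("top"); s=cam("scene"); x=np.array([-.0454,-.999]); y=np.array([.999,-.0454]); O=np.array([.469,-.371])
W=lambda a,b,z:[*(O+a*x+b*y),z]
B=np.array([[a,b,d] for a in(-.03,.03) for b in(-.015,.015) for d in(0,.032)])
for tx in (-.02,.0,.02,.03,.04):
    print(tx,[ (h.min(0).round(),h.max(0).round()) for c in (t,s) for h in [np.array([proj(*c[1:],W(tx+p[0],p[1],.218+p[2])) for p in B])]])
print("lead rim",proj(*t[1:],W(.071,0,.23)).round())
I=t[0].astype(int)
for v in range(206,234,2): print(v,"".join("%4d"%a.sum() for a in I[v,452:512:3]))
I=s[0].astype(int); print()
for v in range(80,136,2): print(v,"".join("W" if a.min()>150 else "B" if a.sum()<170 and a[2]>=a[0] else "d" if a.sum()<170 else "." if a[2]<.64*a[0] else "-" for a in I[v,140:260]))
E
```

```text
-0.02 [(array([452., 210.]), array([480., 226.])), (array([183.,  98.]), array([211., 118.]))]
0.0 [(array([460., 211.]), array([488., 226.])), (array([177.,  96.]), array([205., 117.]))]
0.02 [(array([468., 211.]), array([496., 227.])), (array([171.,  95.]), array([199., 115.]))]
0.03 [(array([471., 212.]), array([500., 227.])), (array([168.,  94.]), array([196., 114.]))]
0.04 [(array([475., 212.]), array([504., 227.])), (array([165.,  93.]), array([193., 113.]))]
lead rim [501. 221.]
206  562 565 569 578 562 557 567 568 565 587 558 557 561 573 565 570 576 223 390 227
208  565 572 570 576 562 559 564 570 565 585 566 559 559 573 559 573 578 200 386 201
210  567 578 570 579 564 560 558 570 558 584 561 561 557 567 561 576 569 209 381 211
212  581 571 567 579 567 562 558 575 576 593 571 577 570 564 561 570 576 216 385 218
214  327 591 573 582 561 565 571 593 267 276 407 272 289 573 583 588 588 207 413 214
216  250 295 587 584 579 583 288 101  96 169 745 257 118 124 145 152 298 295 435 209
218  267 261 237 605 327 238 267  78  80  76 318 118 118 114 115 107 257 298 496 209
220  263 266 2
[... 3371 characters left out ...]
BBBB-----WWWWWWWWWWWWWWWWWWWWWWWWWWWW--..........dddddddddd-----...........
126 --------------------WWWWWWWWWWWW------------BBB----WWWWWWWWWWWWWWW------WWWWWWWW--.....................------...........
128 ---------------------------WWWWWWWWW------------WWWWWWWWWWWWWWWWWW---------------.......................-----...........
130 --......--------------------------WW---------WWWWWWWWWWWWWWWWWWWW---------------------..................-----...........
132 ---............------------------------------WWWWWWWWWWWWWWWWWWW-------------------------------.........------..........
134 ---.................-------------------WWW-----WWWWWWWWWWWWWWWWWWW-----------------------------------..--------.........
```

The middle carton lies flat inside the tray at about x = +0.03, from both cameras. Everything is in place, so I hand in.

```bash
python3 -c "
from workcell import arm
print(arm.hand_in())"
```

```text
the job is handed in; nothing more can be done
None
```

I handed the job in after about 64 s on the robot clock (limit 210 s), but the hand-in gave no verdict: all three cartons lie flat in the tray, which is home on the 215 mm pair, the tag was scanned from about 8 cm, and the scanner is back lengthwise on its pad.

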